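# Swap the stock bins in the kit case and lower its cover

### The job

In the parts store's kit case the two small stock bins stand on each other's mats: swap them, keeping them upright, so that the red bin stands squarely in the middle of the red mat and the blue bin on the blue mat. Then bring the cover, which leans back open, over and lower it gently until it is fully closed on the case; its stiff hinge holds it only while it is well up, so do not let it drop the rest of the way. Leave the other things on the bench alone.

Things in the scene. Friction and masses are not known exactly. Their poses are not given: they have to be found in the camera images.
- case: open grey steel case fixed to the bench, 270 (its x) x 160 (its y) x 80 mm high, walls 7.5 mm, floor 6 mm thick, with a divider rib 12 mm high above the floor across its middle (along its y). Origin: centre of its underside, z up. The cover is hinged along its +y wall
- mat_red: red mat 78 (x) x 125 (y) x 2 mm lying fixed on the case floor in one half of the case; origin at the centre of its underside, axes parallel to the case's. Which half is red varies
- mat_blue: blue mat of the same size in the other half of the case, 125 mm from the red one centre to centre
- bin_red: loose open red plastic bin 56 (its x) x 100 (its y) x 60 mm high with white sealing rings, about 0.3 kg; origin at the centre of its underside, z up. It starts on the blue mat. Its sides can be gripped across its 56 mm width
- bin_blue: loose open blue plastic bin of the same size with brass gland nuts; it starts on the red mat
- cover (a joint): opening angle of the hinged cover, rad: 0 fully closed flat on the case rim (its stop), 1.57 upright, up to 1.98 leaning back. The cover is a 270 x 170 x 8 mm aluminium-framed clear panel of about 0.45 kg; the stiff hinge holds it still above about 1.05 rad, lower down it falls shut by its weight
- cover_hinge (a point): middle of the cover's hinge line, on the case's +y wall 80 mm above the case underside. Axes of the cover: x along the hinge, y from the free rim to the hinge, z out of the cover's outer face (up when closed); the panel fills z = 0 to 8 mm
- cover_rim (a point): middle of the cover's free rim (half of its 8 mm thickness), 170 mm from the hinge line; closed, it overhangs the case front by 10 mm. Same axes as the cover
- cover_rail (a point): centre of the black round grab rail on the cover's outer face: 12 mm thick, along the hinge direction, 98 mm clear between its two posts, 105 mm from the hinge line, its axis 36 mm off the outer face. Same axes as the cover
- carton: bystander: cardboard carton 90 x 120 x 70 mm, origin at the centre of its underside
- gland: bystander: large brass cable gland standing upright, 72 mm across, 90 mm high, origin at the centre of its underside
- sleeve: bystander: white plastic pipe sleeve standing upright, 80 mm across, 60 mm high, origin at the centre of its underside
There are look-alikes about, which are no part of the job. What is meant by the bin_red is not green or purple, and is the smaller of those in its own colour.

How it is judged:
By the outcome, as a careful person would: the job done as asked, in the order asked, and still so for the second after the job is handed in, with the robot touching nothing.
It also fails if it takes over 72 s, if anything falls off the work surface, if the arm or the gripper's body presses on something with over 40 N, if the wrist force passes 120 N, or if a joint passes its speed limit or range.

### The arm

A 6-joint arm with a two-finger parallel gripper is mounted at the origin on the work surface. World frame = base frame: x ahead of the robot, y to its left, z up, the work surface at z = 0. Lengths are in m, angles in rad, forces in N, time in s.
With the tool pointing down it reaches from about 0.35 to 0.725 m from the base axis. Payload 6 kg.
Tool frame: the origin (TCP) lies at the very end of the fingers, on their centre line; the grasp point (between the pads) lies 19 mm behind it; z points along the fingers, y is the direction in which the jaws open and shut (so a half turn about z gives the same grasp; the last joint's range is limited). The gripper opens to 85 mm and grips with 20 to 120 N. Pads are 22 mm wide; open, the fingers measure 114 mm over their backs; the gripper's body (76 mm by 85 mm) begins 54 mm behind the grasp point. The pads swing forward as they close: fully open they stand 13 mm farther back than shut.
Start: joints at [-0.826, 0.04, 0.085, 0, -1.615, -0.334], TCP at [0.24, -0.55, 0.231] pointing down, gripper open.
Joint ranges: [-2.56, 2.56], [-1.29, 2.01], [-1.08, 1.49], [-3.29, 1.98], [-2.81, -0.18], [-2.99, 2.99]. Speed limits (rad/s): [2.57, 2.57, 3.01, 3.14, 3.14, 3.14].

### API

Orientations are given as a unit quaternion [w, x, y, z].
In Python, from plant import ctrl, vision gives the robot as it stands. The module is installed in compiled form; this text tells all that it offers.
- The arm moves only by the tool send_rows, never from a script. Its argument "plan" is a list of rows, each a list of 3 entries, a list of its own where there are three numbers: the turn, a rotation vector about the world's x, y, z in degrees, then the shift along the world's x, y, z in cm, then the closure, from 0 (fully open) to 1 (shut). In form: [[[wx, wy, wz], [tx, ty, tz], gripper], ...]. A call has 1 to 12 rows; each row is the pose to reach, as a shift and turn from the pose commanded when the call began; what a row does not reach only later rows make up. A row lasts 1/8 s, in which the tool goes at most 62.5 mm and 10.7 degrees, less where a joint would pass 70% of its speed; a pose out of reach is approached as far as the arm can. A call with a gripper value outside its range is refused whole. The fingers move at their own pace and stop on an object; "squeeze" is the grip in N (left out, the last holds). Time passes only in rows, so rows that repeat a pose let the fingers close. It gives the time, the measured TCP pose, the force and the opening at its end, in the units of the state.
- ctrl.read_state(): the state, without advancing time (a new reading comes with each control period).
- vision.grab_frame(name): name is "scene" or "top" or "wrist"; returns a dict with "frame" (480x640x3 uint8, red, green, blue), "fx", "fy", "cx", "cy" (pixels), "dist_coeffs" ([k1, k2, p1, p2, k3] as OpenCV has them; the pictures are not rectified), "extrinsics" (4x4, takes a point from camera to world coordinates); the wrist camera has in their place "T_tool_cam" (4x4, takes a point from camera to tool coordinates, whose origin is the TCP and whose axes are the flange's). Camera axes: x right, y down, z forward; pixel columns grow to the right and rows downward; lengths in m; the calibration is good to about 2 mm. A picture is of the moment at which its call begins: read the wrist's pose just before it. There is no depth.
- ctrl.finish_job(): hands the job in, once; it reports no verdict.
The state is a dict: "time_s": time; "q": joint angles; "dq": joint speeds; "joint_torque": joint torques, N m; "ee_pos": TCP position; "eef_rot": TCP orientation; "force": force on the tool from outside, world axes, zero at the start; "moment": the same for the moment, N m; "finger_gap": opening from 0.0 (shut) to 1.0 (fully open).
Only numpy, scipy, OpenCV 4.12 (cv2) and the standard library are available. Lean on these libraries where they do the work, as an engineer would, in place of code of your own. Each camera call takes 0.05 s, during which the arm holds its last target.

## Working session

There is one attempt and no reset: what is moved stays moved. The work goes in short steps, Python scripts to look and compute and a tool call to move; the robot and the scene stay as the last step left them, time stands still between calls to the robot, and variables do not carry over. Pictures are saved under pics/ and viewed, and the job is handed in when it is done.

Besides the shell and the picture viewer there is one more tool, called after "Request:" by a JSON object that holds its "api" and its "payload", one argument or row to a line. send_rows: Moves the arm, as the interface text tells. Its arguments: {"type":"object","properties":{"plan":{"type":"array"},"squeeze":{"type":"number"}},"required":["plan"]}

```bash
mkdir -p pics; cat > h.py <<'E'
import numpy as np, cv2
from plant import ctrl, vision
def save(n,f):
    cv2.imwrite('pics/'+n+'.png',cv2.cvtColor(f,cv2.COLOR_RGB2BGR))
E
python3 - <<'E'
from h import *
import pickle
s=ctrl.read_state(); print(s)
d={}
for n in ['scene','top','wrist']:
    g=vision.grab_frame(n); d[n]=g; save(n+'0',g['frame']); print(n,g['fx'],g['dist_coeffs'],g.get('extrinsics',g.get('T_tool_cam')))
pickle.dump(d,open('d0.pkl','wb'))
E
```

```text
{'time_s': 0.0, 'q': array([-8.26283817e-01,  4.08145938e-02,  8.37598788e-02, -4.91256178e-04,
       -1.61547690e+00, -3.33701251e-01]), 'dq': array([-0.00017176,  0.00102932,  0.0002029 , -0.0005049 ,  0.00066486,
        0.00041277]), 'joint_torque': array([-1.89863465e-03, -3.68203139e+01,  3.47417629e+01,  6.93221033e+00,
       -5.11896011e-03, -3.14423107e-05]), 'ee_pos': array([ 0.2395588 , -0.54973192,  0.23024384]), 'eef_rot': array([-2.34835579e-04, -2.03974728e-01,  9.78975739e-01,  8.70562867e-04]), 'force': array([0.88922707, 0.43906836, 0.25923378]), 'moment': array([ 0.0134211 , -0.04009268, -0.00730293]), 'finger_gap': 0.9994658197177455}
scene 605.5492092323893 [-0.0723357  0.         0.         0.         0.       ] [[-0.09246722  0.83541436 -0.54178654  1.39029806]
 [ 0.99571447  0.07844491 -0.04898044  0.08968704]
 [ 0.00158143 -0.54399378 -0.83908776  1.38676262]
 [ 0.          0.          0.          1.        ]]
top 435.10228011654 [-0.00519843  0.          0.          0.          0.        ] [[-0.0241464  -0.9944491   0.10241066  0.46122557]
 [-0.99968671  0.0246942   0.00408441  0.01944858]
 [-0.00659068 -0.10227995 -0.99473382  1.04440967]
 [ 0.          0.          0.          1.        ]]
wrist 430.8255297471137 [-0.03952734  0.          0.          0.          0.        ] [[-2.51498838e-04 -9.48593896e-01 -3.16495745e-01  8.27040520e-02]
 [ 9.99999664e-01 -4.85620481e-04  6.60855236e-04 -5.50827639e-04]
 [-7.80580059e-04 -3.16495473e-01  9.48593699e-01 -1.42398216e-01]
 [ 0.00000000e+00  0.00000000e+00  0.00000000e+00  1.00000000e+00]]
```

View pics/scene0.png

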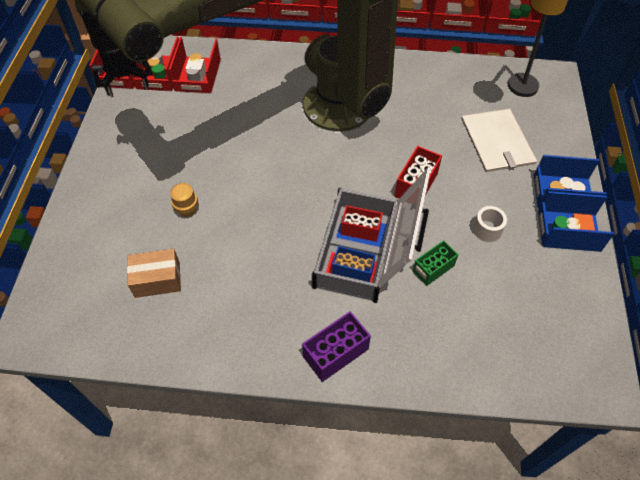

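View pics/top0.png

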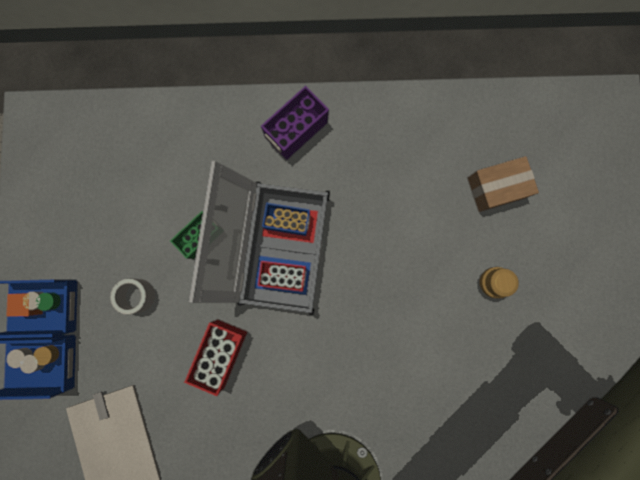

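The top view shows the case at about (285,250), with the cover leaning to the left (+y) side.

Red candidates:
- In-case bin at top (284,276), scene (361,222): smaller.
- Bench bin at top (216,357), scene (417,170): larger, so a look-alike.
- Racks at the back.

Blue candidates:
- In-case bin at top (290,221).
- Blue racks at the left.

The green and purple bins are decoys.

Next I'll take a close crop.

```bash
python3 - <<'E'
from h import *
import pickle
d=pickle.load(open('d0.pkl','rb'))
f=d['top']['frame'][150:330,170:345]; save('tcrop',cv2.resize(f,None,fx=4.3,fy=3.3*0+3.3,interpolation=cv2.INTER_CUBIC))
f=d['scene']['frame'][140:310,300:450]; save('scrop',cv2.resize(f,None,fx=3.5,fy=3.5,interpolation=cv2.INTER_CUBIC))
E
```

```text
(no output)
```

View pics/tcrop.png

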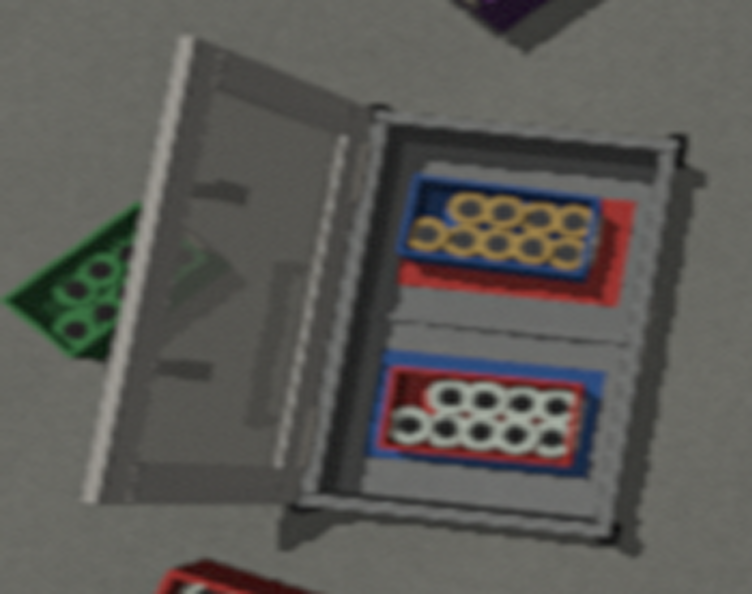

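View pics/scrop.png

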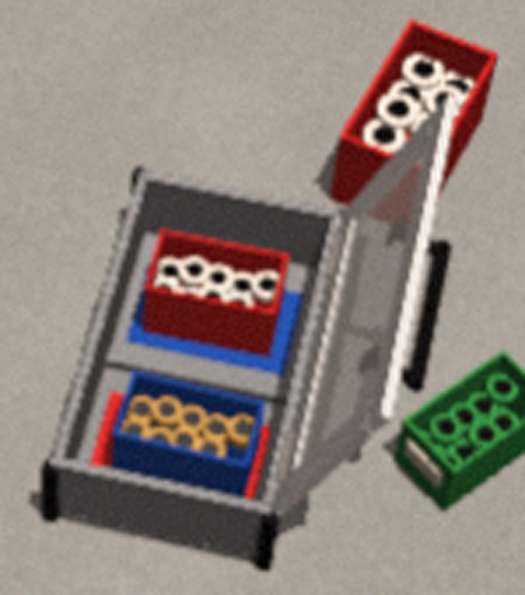

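Red sits in the near half (blue mat) and blue in the far half (red mat). Now I'll fit the poses from the corner pixels in both views.

```bash
cat >> h.py <<'E'
from scipy.optimize import least_squares
def K(g): return np.array([[g['fx'],0,g['cx']],[0,g['fy'],g['cy']],[0,0,1.]])
def proj(g,P,E=None):
    E=g['extrinsics'] if E is None else E
    I=np.linalg.inv(E); r,_=cv2.Rodrigues(I[:3,:3])
    return cv2.projectPoints(np.asarray(P,float).reshape(-1,1,3),r,I[:3,3],K(g),np.array(g['dist_coeffs']))[0].reshape(-1,2)
def rect(p,lx,ly,z):
    x,y,a=p; L=np.array([[1,-1],[1,1],[-1,1],[-1,-1]])*[lx/2,ly/2]
    R=np.array([[np.cos(a),-np.sin(a)],[np.sin(a),np.cos(a)]])
    return np.c_[L@R.T+[x,y],np.full(4,z)]
def fit(obs,lx,ly,z,p0):
    # obs: list of (g,px[4,2],E) corners order (+x-y),(+x+y),(-x+y),(-x-y)
    f=lambda p: np.concatenate([(proj(g,rect(p,lx,ly,z),E)-px).ravel() for g,px,E in obs])
    r=least_squares(f,p0); return r.x, r.fun.reshape(-1,2)
E
python3 - <<'E'
from h import *
import pickle
d=pickle.load(open('d0.pkl','rb'));T,S=d['top'],d['scene']
t=lambda a:np.array(a)/[4.3,3.3]+[170,150]
s=lambda a:np.array(a)/3.5+[300,140]
O={'case':(.27,.16,.08,[(672,140),(375,118),(303,500),(608,532)],[(50,470),(265,515),(340,213),(142,180)]),
'red':(.056,.1,.068,[(582,382),(390,367),(380,450),(575,465)],[(145,290),(278,305),(290,252),(158,230)]),
'blue':(.056,.1,.068,[(602,198),(417,178),(402,255),(588,278)],[(115,425),(255,460),(265,400),(130,373)])}
np.set_printoptions(precision=4,suppress=True)
for k,(lx,ly,z,a,b) in O.items():
    for o in ([(T,t(a),None)],[(S,s(b),None)],[(T,t(a),None),(S,s(b),None)]):
        p,r=fit(o,lx,ly,z,[.5,.1,0]); print(k,p[:2],np.degrees(p[2]),np.abs(r).max(),np.sqrt((r**2).mean()))
E
```

```text
case [0.5353 0.0931] -8.495197565414987 2.4701984127559626 1.2487027744770802
case [0.5403 0.0937] -9.136699779203855 1.8136510923862943 1.034664567324557
case [0.537  0.0933] -8.749395930375579 3.3336015773913346 1.3443612392908457
red [0.4709 0.0993] -6.725613718408521 0.6424155703309111 0.3079270241424951
red [0.4697 0.1027] -5.000396188263725 1.1656341587985537 0.5849266231019696
red [0.4706 0.1007] -6.133491018809234 1.649377389588551 0.7341180479242048
blue [0.5997 0.0864] -9.835184529413555 0.4879717887340007 0.3094228140609574
blue [0.5993 0.0912] -8.675206701066775 2.0100471175205143 1.0853723576585468
blue [0.5996 0.0885] -9.384012951289543 2.4495635215138805 1.0857684881808696
```

Request:
{"api": "send_rows", "payload": {
  "plan": [
    [[0,0,5],[2.5,5,2],0],
    [[0,0,10],[5,10,4],0],
    [[0,0,15],[7.5,15,6],0],
    [[0,0,20],[10,20,8],0],
    [[0,0,25],[12.5,25,9],0],
    [[0,0,30],[15,30,9],0],
    [[0,0,36],[18,36,9],0],
    [[0,0,42],[20.5,41,9],0],
    [[0,0,48],[23,46,9],0],
    [[0,0,53],[26,52,9],0],
    [[0,0,58],[29,57,9],0],
    [[0,0,58],[29.5,59,9],0]
  ]
}}

```text
time_s: 1.65
ee_pos: [0.5353, 0.0429, 0.3192]
eef_rot: [-0.002, -0.654, 0.756, 0.001]
force: [0.3, -0.7, -0.8]
finger_gap: 0.998
```

```bash
cat >> h.py <<'E'
from scipy.spatial.transform import Rotation as Rn
def Ttool(s):
    q=s['eef_rot']; T=np.eye(4); T[:3,:3]=Rn.from_quat([q[1],q[2],q[3],q[0]]).as_matrix(); T[:3,3]=s['ee_pos']; return T
def wshot(name):
    s=ctrl.read_state(); g=vision.grab_frame('wrist'); g['E']=Ttool(s)@g['T_tool_cam']; save(name,g['frame'])
    import pickle; pickle.dump((s,g),open(name+'.pkl','wb'))
    print(s['time_s'],s['ee_pos'],np.degrees(Rn.from_matrix(g['E'][:3,:3]).as_rotvec())); print(Ttool(s)[:3,:3], s['q'].round(3),s['force'],s['finger_gap']); return s,g
np.set_printoptions(precision=4,suppress=True)
E
python3 -c "
from h import *
wshot('w1')"
```

```text
1.65 [0.5353 0.0429 0.3192] [ 12.8108 176.1184  28.5811]
[[-0.1439 -0.9896 -0.0035]
 [-0.9896  0.1439 -0.0007]
 [ 0.0012  0.0033 -1.    ]] [ 0.454 -0.096  0.113 -0.001 -1.783 -0.598] [ 0.2578 -0.6851 -0.7684] 0.9980999602005393
```

View pics/w1.png

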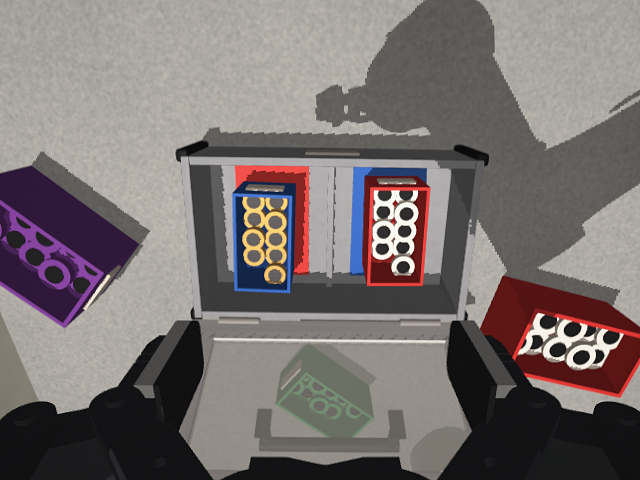

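The view shows the case with both bins: blue at (263,238) and red at (397,232). I'll enlarge it for corner pixels.

```bash
python3 - <<'E'
from h import *
import pickle
s,g=pickle.load(open('w1.pkl','rb'))
f=g['frame'][135:335,170:490]
save('w1c',cv2.resize(f,None,fx=2.5,fy=2.5,interpolation=cv2.INTER_CUBIC))
E
```

```text
(no output)
```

View pics/w1c.png

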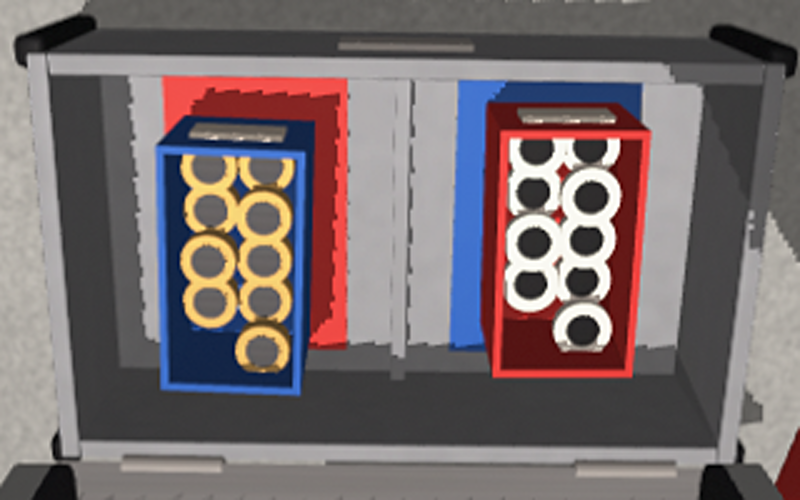

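```bash
python3 - <<'E'
from h import *
import pickle
s,g=pickle.load(open('w1.pkl','rb'))
w=lambda a:(np.array(a)+0.)/2.5+[170,135]
O={'case':(.27,.16,.08,[(30,53),(60,461),(741,461),(772,66)]),
'blue':(.056,.1,.068,[(158,146),(162,390),(300,395),(306,151)]),
'red':(.056,.1,.068,[(501,131),(494,377),(632,377),(648,131)])}
P={}
for k,(lx,ly,z,a) in O.items():
    p,r=fit([(g,w(a),g['E'])],lx,ly,z,[.5,.1,0]); P[k]=p; print(k,p[:2],np.degrees(p[2]));print(r.round(1).tolist())
c=P['case'];R=np.array([[np.cos(c[2]),-np.sin(c[2])],[np.sin(c[2]),np.cos(c[2])]])
for sx in (-1,1): print('mat',c[:2]+R@[sx*.0625,0])
# draw predictions incl. mats
f=g['frame'].copy()
for p,lx,ly,z in [(c,.27,.16,.08),(P['red'],.056,.1,.068),(P['blue'],.056,.1,.068)]+[((*(c[:2]+R@[sx*.0625,0]),c[2]),.078,.125,.008) for sx in(-1,1)]:
    cv2.polylines(f,[(proj(g,rect(p,lx,ly,z),g['E'])*16).astype(int)],True,(0,255,0),1,cv2.LINE_AA,4)
save('w1d',cv2.resize(f[135:335,170:490],None,fx=2.5,fy=2.5,interpolation=cv2.INTER_CUBIC))
E
```

```text
case [0.5354 0.094 ] -8.736954294835765
[[-3.2, 1.5], [0.6, -0.4], [-2.4, 0.9], [4.9, -1.3]]
blue [0.601  0.0894] -10.969523614240787
[[-0.6, -0.2], [-0.1, -0.3], [0.4, 0.1], [0.3, 0.4]]
red [0.471  0.1017] -7.9135315263880575
[[-0.5, 0.2], [-0.4, 0.2], [0.1, -0.3], [0.8, -0.1]]
mat [0.4736 0.1035]
mat [0.5972 0.0845]
```

View pics/w1d.png

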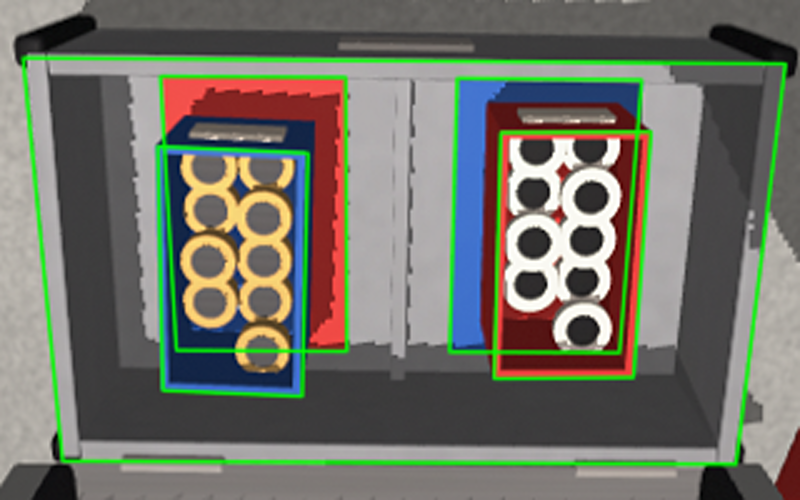

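The mat overlay agrees with the picture. The case is at (0.535, 0.0935), yaw -8.7°. The red bin is at (0.471, 0.1005) and the blue bin at (0.600, 0.088). Picking the red bin first.

Request:
{"api": "send_rows", "payload": {
  "plan": [
    [[0,0,0],[-3,3,-4],0.15],
    [[0,0,0],[-6.4,5.8,-9],0.15],
    [[0,0,0],[-6.4,5.8,-14],0.15],
    [[0,0,0],[-6.4,5.8,-18],0.15],
    [[0,0,0],[-6.4,5.8,-21],0.15],
    [[0,0,0],[-6.4,5.8,-24],0.15],
    [[0,0,0],[-6.4,5.8,-26.5],0.15],
    [[0,0,0],[-6.4,5.8,-28.7],0.15],
    [[0,0,0],[-6.4,5.8,-28.7],0.15]
  ],
  "squeeze": 40
}}

```text
time_s: 2.82
ee_pos: [0.4695, 0.0968, 0.0329]
eef_rot: [-0.002, -0.653, 0.758, 0.0]
force: [0.4, 0.3, 0.3]
finger_gap: 0.849
```

```bash
python3 -c "
from h import *
wshot('w2')
g=vision.grab_frame('scene'); save('s2',cv2.resize(g['frame'][100:320,240:500],None,fx=2.6,fy=2.6,interpolation=cv2.INTER_CUBIC))"
```

```text
2.825 [0.4695 0.0968 0.0329] [ 13.198  176.0223  28.4928]
[[-0.1484 -0.9889 -0.0028]
 [-0.9889  0.1484 -0.0015]
 [ 0.0019  0.0026 -1.    ]] [ 0.625 -0.222 -0.524 -0.    -1.272 -0.774] [0.3524 0.2636 0.2507] 0.8493385188438365
```

View pics/w2.png

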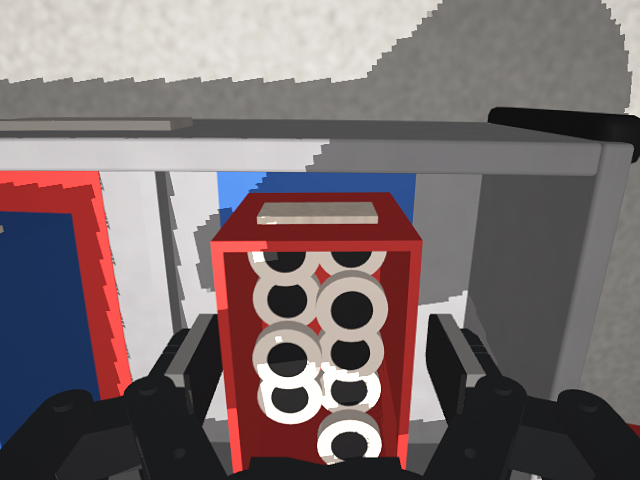

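View pics/s2.png

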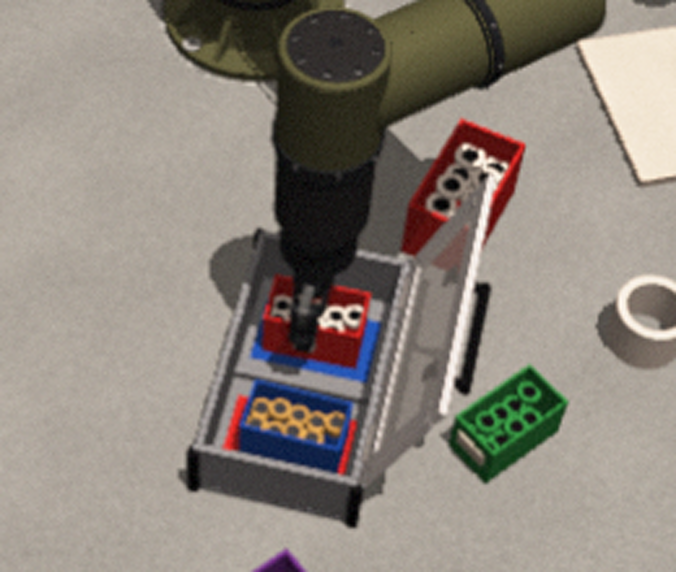

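The fingers straddle the red bin, with pads at (195,350) and (445,350) in the wrist view. Closing, then a small lift.

Request:
{"api": "send_rows", "payload": {
  "plan": [
    [[0,0,0],[0,0,0],1],
    [[0,0,0],[0,0,0],1],
    [[0,0,0],[0,0,0],1],
    [[0,0,0],[0,0,0],1],
    [[0,0,0],[0,0,1.5],1],
    [[0,0,0],[0,0,4],1]
  ],
  "squeeze": 40
}}

```text
time_s: 3.68
ee_pos: [0.4692, 0.0976, 0.0734]
eef_rot: [-0.002, -0.653, 0.757, 0.001]
force: [0.8, 0.2, -3.7]
finger_gap: 0.647
```

```bash
python3 -c "
from h import *
wshot('w3')"
```

```text
3.675 [0.4692 0.0976 0.0734] [ 13.1213 176.097   28.5268]
[[-0.1473 -0.9891 -0.0039]
 [-0.9891  0.1473 -0.0012]
 [ 0.0018  0.0037 -1.    ]] [ 0.626 -0.251 -0.472 -0.001 -1.354 -0.774] [ 0.816   0.2201 -3.6641] 0.6470385315145867
```

View pics/w3.png

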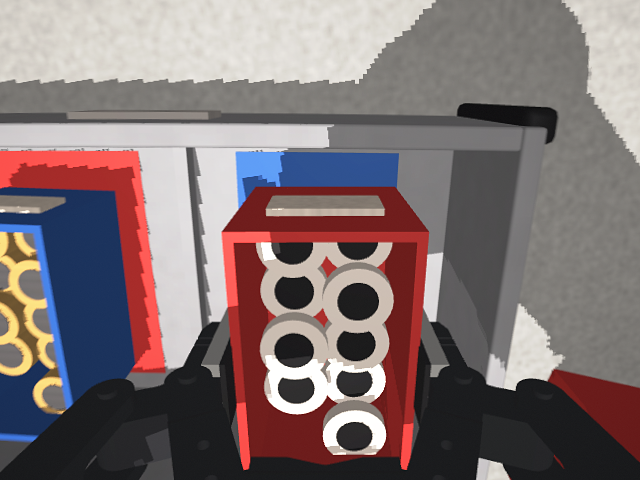

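The red bin is held (gap 0.647, 3.7 N, which fits its weight). I'll park it on the free bench on the -y side.

Request:
{"api": "send_rows", "payload": {
  "plan": [
    [[0,0,0],[0,0,4],1],
    [[0,0,0],[0,0,8],1],
    [[0,0,0],[0,-4,9],1],
    [[0,0,0],[0.5,-9,9],1],
    [[0,0,0],[1,-14,9],1],
    [[0,0,0],[1,-19,8],1],
    [[0,0,0],[1,-22,5],1],
    [[0,0,0],[1,-22,1],1],
    [[0,0,0],[1,-22,-2],1],
    [[0,0,0],[1,-22,-3.7],1],
    [[0,0,0],[1,-22,-4.4],1],
    [[0,0,0],[1,-22,-4.6],1]
  ]
}}

```text
time_s: 5.22
ee_pos: [0.4811, -0.122, 0.0288]
eef_rot: [0.0, -0.653, 0.757, -0.0]
force: [1.3, 0.3, -3.3]
finger_gap: 0.65
```

```bash
python3 -c "
from h import *
wshot('w4')
g=vision.grab_frame('scene'); save('s4',cv2.resize(g['frame'][100:320,200:460],None,fx=2.6,fy=2.6,interpolation=cv2.INTER_CUBIC))"
```

```text
5.225 [ 0.4811 -0.122   0.0288] [ 12.9952 175.836   28.6043]
[[-0.1468 -0.9892  0.0007]
 [-0.9892  0.1468 -0.0002]
 [ 0.0001 -0.0007 -1.    ]] [ 0.159 -0.172 -0.49   0.    -1.252 -0.306] [ 1.3306  0.2636 -3.3362] 0.6495238262616675
```

View pics/s4.png

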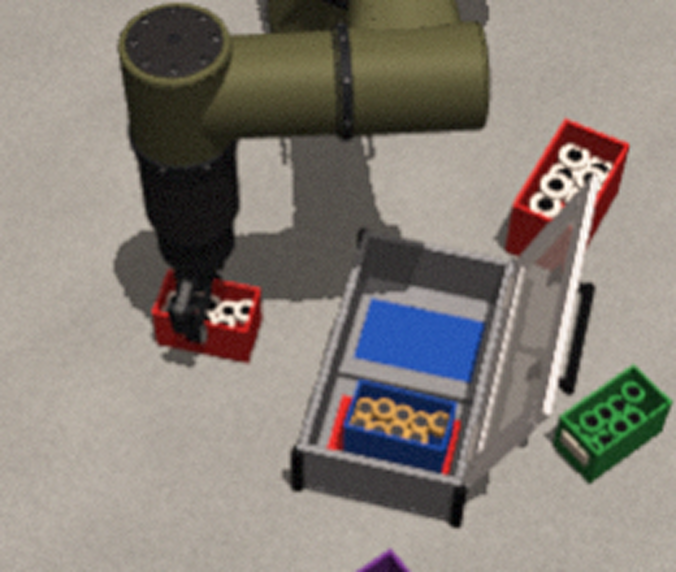

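Request:
{"api": "send_rows", "payload": {
  "plan": [
    [[0,0,0],[0,0,-0.2],1],
    [[0,0,0],[0,0,-0.4],1],
    [[0,0,0],[0,0,-0.4],1],
    [[0,0,0],[0,0,-0.4],0.15],
    [[0,0,0],[0,0,-0.4],0.15],
    [[0,0,0],[0,0,-0.4],0.15],
    [[0,0,0],[0,0,4],0.15],
    [[0,0,0],[0,0,9],0.15],
    [[0,0,0],[2,4,14],0.15],
    [[0,0,0],[4,9,19],0.15],
    [[0,0,0],[6,14,23],0.15],
    [[0,0,0],[6,14,23],0.15]
  ]
}}

```text
time_s: 6.82
ee_pos: [0.5419, 0.0201, 0.2607]
eef_rot: [0.001, -0.654, 0.757, -0.001]
force: [-0.5, -0.9, -0.7]
finger_gap: 0.849
```

```bash
python3 -c "
from h import *
s,g=wshot('w5')
save('w5c',cv2.resize(g['frame'],None,fx=1.25,fy=1.25,interpolation=cv2.INTER_CUBIC))"
```

```text
6.825 [0.5419 0.0201 0.2607] [ 12.8014 175.7172  28.6793]
[[-0.1451 -0.9894  0.0032]
 [-0.9894  0.1451  0.0007]
 [-0.0011 -0.003  -1.    ]] [ 0.408 -0.111 -0.009  0.001 -1.669 -0.554] [-0.5298 -0.8985 -0.6606] 0.8491087302102709
```

View pics/w5c.png

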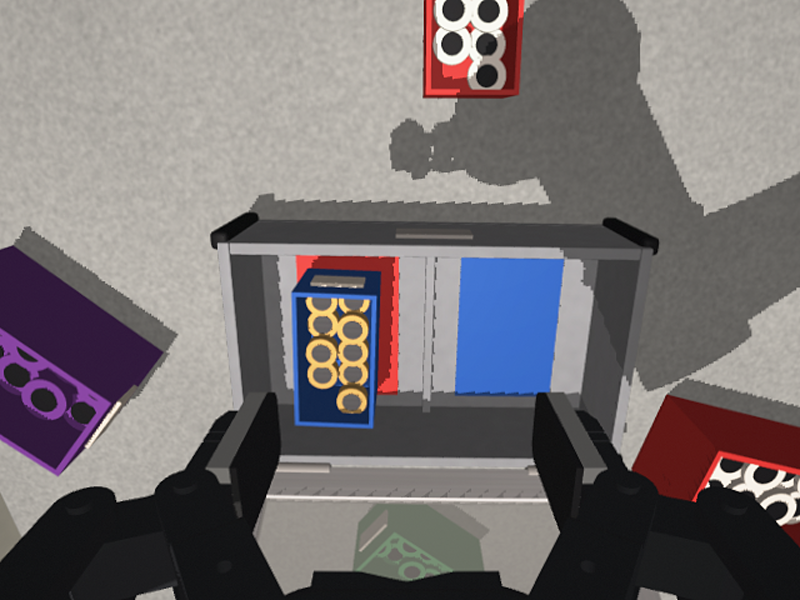

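```bash
python3 - <<'E'
from h import *
import pickle
s,g=pickle.load(open('w5.pkl','rb'))
w=lambda a:np.array(a)/1.25
for k,lx,ly,z,a in [('bluemat',.078,.125,.008,[(462,257),(457,394),(552,393),(564,260)]),('bluebin',.056,.1,.068,[(293,294),(296,424),(372,427),(378,297)])]:
    p,r=fit([(g,w(a),g['E'])],lx,ly,z,[.5,.1,0]); print(k,p[:2],np.degrees(p[2]));print(r.round(1).tolist())
f=g['frame'][190:360,180:460]; save('w5e',cv2.resize(f,None,fx=2.8,fy=2.8,interpolation=cv2.INTER_CUBIC))
E
```

```text
bluemat [0.4724 0.1078] -8.207952418425823
[[-0.2, -3.1], [0.1, 5.0], [-0.7, 5.5], [0.8, -5.6]]
bluebin [0.601  0.0895] -11.270294224174913
[[-0.3, -1.4], [-0.7, 0.8], [1.0, 1.4], [-0.0, -0.4]]
```

View pics/w5e.png

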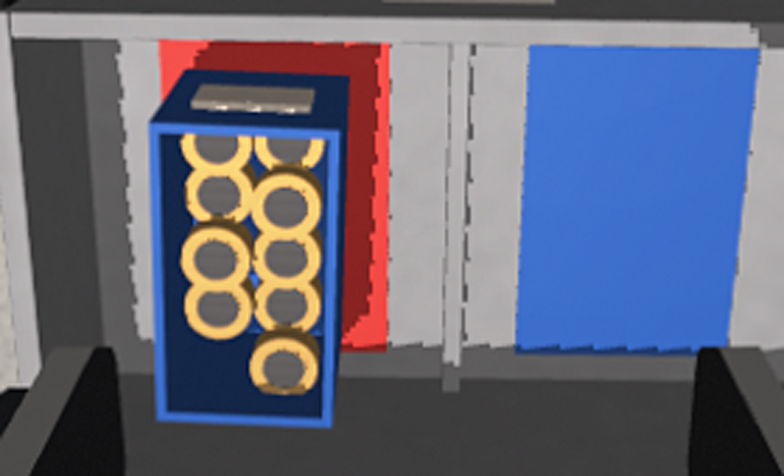

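Request:
{"api": "send_rows", "payload": {
  "plan": [
    [[0,0,-1],[3,3.5,-4],0.15],
    [[0,0,-2.5],[5.9,6.8,-8],0.15],
    [[0,0,-2.5],[5.9,6.8,-12],0.15],
    [[0,0,-2.5],[5.9,6.8,-16],0.15],
    [[0,0,-2.5],[5.9,6.8,-19],0.15],
    [[0,0,-2.5],[5.9,6.8,-21.5],0.15],
    [[0,0,-2.5],[5.9,6.8,-22.8],0.15],
    [[0,0,-2.5],[5.9,6.8,-22.8],0.15]
  ]
}}

```text
time_s: 7.88
ee_pos: [0.5991, 0.0855, 0.0294]
eef_rot: [-0.001, -0.636, 0.771, 0.0]
force: [0.0, 0.3, 0.5]
finger_gap: 0.85
```

```bash
python3 - <<'E'
from h import *
import pickle
def ray(g,E,px,z):
    u=cv2.undistortPoints(np.array(px,float).reshape(-1,1,2),K(g),np.array(g['dist_coeffs'])).reshape(-1,2)
    D=np.c_[u,np.ones(len(u))]@E[:3,:3].T; o=E[:3,3]
    return o+D*((z-o[2])/D[:,2])[:,None]
s,g=pickle.load(open('w5.pkl','rb'))
px=np.array([(517,353),(732,352),(387,351),(530,45),(758,48),(389,45)])/2.8+[180,190]
print(ray(g,g['E'],px,.008))
wshot('w6')
E
```

```text
[[0.5205 0.1591 0.008 ]
 [0.4419 0.1703 0.008 ]
 [0.5677 0.1514 0.008 ]
 [0.5026 0.0438 0.008 ]
 [0.4264 0.0559 0.008 ]
 [0.5497 0.0369 0.008 ]]
7.875 [0.5991 0.0855 0.0294] [ 16.8877 175.2584  28.431 ]
[[-0.1904 -0.9817 -0.0017]
 [-0.9817  0.1904 -0.0009]
 [ 0.0012  0.0015 -1.    ]] [ 0.472  0.125 -0.197 -0.    -1.251 -0.664] [0.0288 0.3451 0.4767] 0.8504895284904455
```

View pics/w6.png

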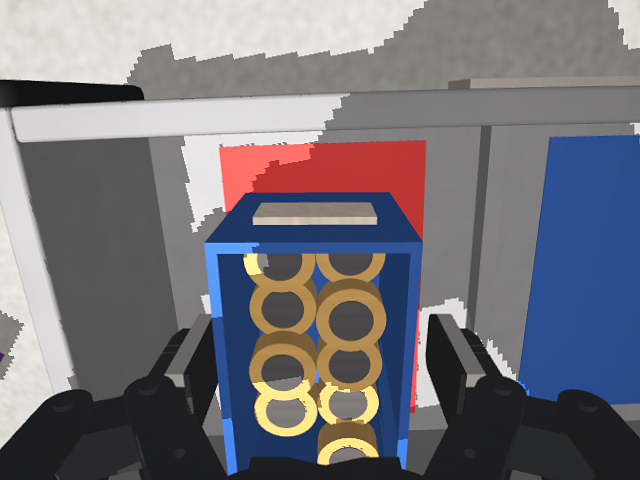

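The blue bin is between the fingers: top front corners at (206,243) and (421,243). Grip and lift.

Request:
{"api": "send_rows", "payload": {
  "plan": [
    [[0,0,0],[0,0,0],1],
    [[0,0,0],[0,0,0],1],
    [[0,0,0],[0,0,0],1],
    [[0,0,0],[0,0,0],1],
    [[0,0,0],[0,0,2],1],
    [[0,0,0],[0,0,5],1],
    [[0,0,0],[0,0,5],1]
  ]
}}

```text
time_s: 8.8
ee_pos: [0.6009, 0.0864, 0.0836]
eef_rot: [0.002, -0.636, 0.771, -0.001]
force: [0.4, 0.6, -3.2]
finger_gap: 0.646
```

```bash
cat >> h.py <<'E'
def ray(g,E,px,z):
    u=cv2.undistortPoints(np.array(px,float).reshape(-1,1,2),K(g),np.array(g['dist_coeffs'])).reshape(-1,2)
    D=np.c_[u,np.ones(len(u))]@E[:3,:3].T; o=E[:3,3]
    return o+D*((z-o[2])/D[:,2])[:,None]
E
python3 - <<'E'
from h import *
import pickle
s,g=pickle.load(open('w6.pkl','rb'))
T=Ttool(s)
P=ray(g,g['E'],[(206,243),(421,243)],.068); m=P.mean(0); print(P, 'width',np.linalg.norm(P[0]-P[1]))
print('edge mid in tool',np.linalg.inv(T)@[*m,1],'bin centre offset tool x =', (np.linalg.inv(T)@[*m,1])[0]-.05)
s,g=wshot('w7')
E
```

```text
[[0.6193 0.0341 0.068 ]
 [0.5653 0.0447 0.068 ]] width 0.05497914533081039
edge mid in tool [ 0.0466 -0.002  -0.0385  1.    ] bin centre offset tool x = -0.0033995086144118503
8.8 [0.6009 0.0864 0.0836] [ 16.7418 174.9109  28.6445]
[[-0.19   -0.9818  0.0043]
 [-0.9818  0.19    0.0016]
 [-0.0023 -0.0039 -1.    ]] [ 0.473  0.088 -0.135  0.001 -1.343 -0.664] [ 0.4341  0.5694 -3.2249] 0.6462191201317413
```

View pics/w7.png

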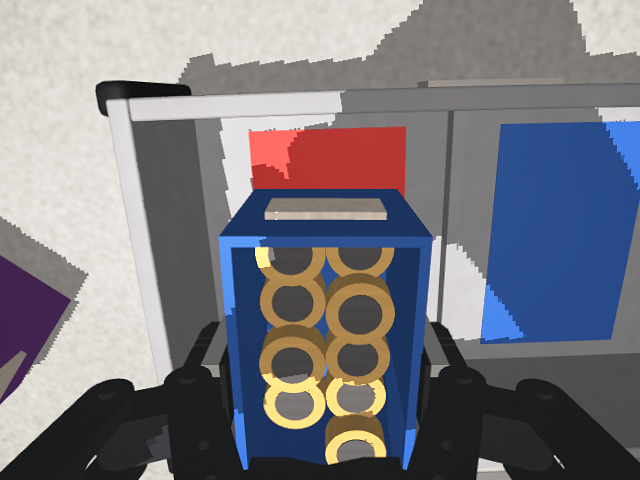

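Request:
{"api": "send_rows", "payload": {
  "plan": [
    [[0,0,1],[-4,0.4,0],1],
    [[0,0,2],[-8.5,0.9,0],1],
    [[0,0,2.5],[-12.9,1.3,0],1],
    [[0,0,2.5],[-12.9,1.3,-2],1],
    [[0,0,2.5],[-12.9,1.3,-3.8],1],
    [[0,0,2.5],[-12.9,1.3,-4.6],1],
    [[0,0,2.5],[-12.9,1.3,-4.6],1]
  ]
}}

```text
time_s: 9.72
ee_pos: [0.4706, 0.0986, 0.0335]
eef_rot: [-0.001, -0.653, 0.758, 0.0]
force: [0.5, 0.5, -3.1]
finger_gap: 0.651
```

```bash
python3 -c "
from h import *
s,g=wshot('w8')
for i in range(5):
  s=ctrl.read_state(); print(s['time_s'],s['ee_pos'])
"
```

```text
9.725 [0.4706 0.0986 0.0335] [ 13.1065 175.9595  28.5178]
[[-0.1476 -0.989  -0.0015]
 [-0.989   0.1476 -0.0012]
 [ 0.0014  0.0013 -1.    ]] [ 0.628 -0.219 -0.521  0.    -1.271 -0.776] [ 0.4863  0.4562 -3.1019] 0.6505989458383657
9.775 [0.4708 0.0987 0.0338]
9.775 [0.4708 0.0987 0.0338]
9.775 [0.4708 0.0987 0.0338]
9.775 [0.4708 0.0987 0.0338]
9.775 [0.4708 0.0987 0.0338]
```

View pics/w8.png

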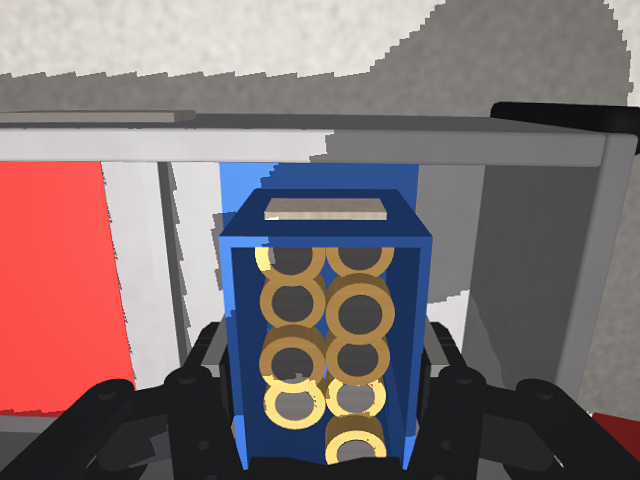

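Request:
{"api": "send_rows", "payload": {
  "plan": [
    [[0,0,0],[0.15,0.1,-0.2],1],
    [[0,0,0],[0.15,0.1,-0.4],1],
    [[0,0,0],[0.15,0.1,-0.5],1],
    [[0,0,0],[0.15,0.1,-0.5],1]
  ]
}}

```text
time_s: 10.28
ee_pos: [0.4728, 0.1001, 0.032]
eef_rot: [0.001, -0.653, 0.757, -0.001]
force: [-8.1, -0.6, 12.3]
finger_gap: 0.645
```

Contact with the floor. Releasing, rising, and heading to the red bin.

Request:
{"api": "send_rows", "payload": {
  "plan": [
    [[0,0,0],[0,0,0.1],0.15],
    [[0,0,0],[0,0,0.1],0.15],
    [[0,0,0],[0,0,0.1],0.15],
    [[0,0,0],[0,0,4],0.15],
    [[0,0,0],[0,0,9],0.15],
    [[0,0,0],[0,0,15],0.15],
    [[0,0,0],[1,-4,19],0.15],
    [[0,0,0],[3,-7,23],0.15],
    [[0,0,0],[3,-9,23],0.15],
    [[0,0,0],[3,-9,23],0.15]
  ]
}}

```text
time_s: 11.52
ee_pos: [0.5023, 0.009, 0.2593]
eef_rot: [0.0, -0.652, 0.758, 0.0]
force: [-0.1, 0.5, -1.2]
finger_gap: 0.847
```

```bash
python3 -c "
from h import *
s,g=wshot('w9')
f=g['frame'][:320,150:470]; save('w9c',cv2.resize(f,None,fx=1.85,fy=1.85,interpolation=cv2.INTER_CUBIC))"
```

```text
11.525 [0.5023 0.009  0.2593] [ 13.228  175.8376  28.6252]
[[-0.1493 -0.9888 -0.0001]
 [-0.9888  0.1493  0.0001]
 [-0.0001  0.0001 -1.    ]] [ 0.42  -0.216 -0.104 -0.    -1.683 -0.57 ] [-0.1433  0.466  -1.215 ] 0.8473813799415403
```

View pics/w9c.png

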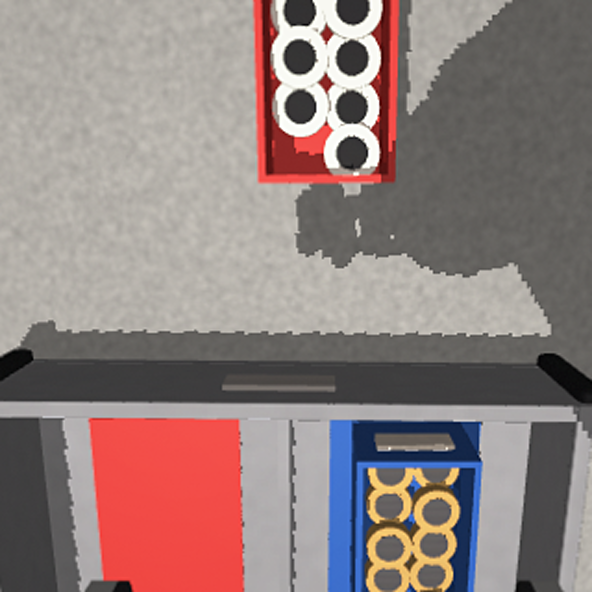

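```bash
python3 - <<'E'
from h import *
import pickle
s,g=pickle.load(open('w9.pkl','rb'))
w=lambda a:np.array(a)/1.85+[150,0]
print('blue -y top corners',ray(g,g['E'],w([(357,463),(480,463)]),.068))
print('red +y top corners',ray(g,g['E'],w([(258,182),(396,181)]),.060))
P=ray(g,g['E'],w([(330,419),(91,419),(241,419),(243,585),(104,585)]),.008);print('mats',P)
c=np.array([.5354,.0935]);a=np.radians(-8.6);R=np.array([[np.cos(a),-np.sin(a)],[np.sin(a),np.cos(a)]])
print('in case frame',(P[:,:2]-c)@R, (ray(g,g['E'],w([(357,463),(480,463)]),.068)[:,:2]-c)@R)
E
```

```text
blue -y top corners [[0.4923 0.0503 0.068 ]
 [0.438  0.0586 0.068 ]]
red +y top corners [[ 0.5157 -0.074   0.06  ]
 [ 0.4598 -0.066   0.06  ]]
mats [[0.5034 0.0464 0.008 ]
 [0.6257 0.0279 0.008 ]
 [0.5488 0.0395 0.008 ]
 [0.5653 0.1344 0.008 ]
 [0.6419 0.123  0.008 ]]
in case frame [[-0.0246 -0.0513]
 [ 0.0991 -0.0514]
 [ 0.0213 -0.0514]
 [ 0.0234  0.0449]
 [ 0.1009  0.0451]] [[-0.0361 -0.0491]
 [-0.0911 -0.0491]]
```

The blue bin sits within about 1 mm of its mat centre. Fetching the red bin.

Request:
{"api": "send_rows", "payload": {
  "plan": [
    [[0,0,0],[-1,-5,-3],0.15],
    [[0,0,0],[-2,-10,-7],0.15],
    [[0,0,0],[-2.2,-12.9,-11],0.15],
    [[0,0,0],[-2.2,-12.9,-16],0.15],
    [[0,0,0],[-2.2,-12.9,-20],0.15],
    [[0,0,0],[-2.2,-12.9,-22.5],0.15],
    [[0,0,0],[-2.2,-12.9,-23.1],0.15],
    [[0,0,0],[-2.2,-12.9,-23.1],0.15]
  ]
}}

```text
time_s: 12.58
ee_pos: [0.4803, -0.1187, 0.0287]
eef_rot: [-0.0, -0.653, 0.757, -0.0]
force: [-0.6, -0.3, -0.6]
finger_gap: 0.85
```

```bash
python3 -c "
from h import *
s,g=wshot('w10')"
```

```text
12.575 [ 0.4803 -0.1187  0.0287] [ 12.9637 175.8863  28.5876]
[[-0.1463 -0.9892 -0.    ]
 [-0.9892  0.1463 -0.0004]
 [ 0.0004 -0.0001 -1.    ]] [ 0.166 -0.175 -0.493  0.    -1.253 -0.313] [-0.6053 -0.293  -0.6388] 0.8503797475171232
```

View pics/w10.png

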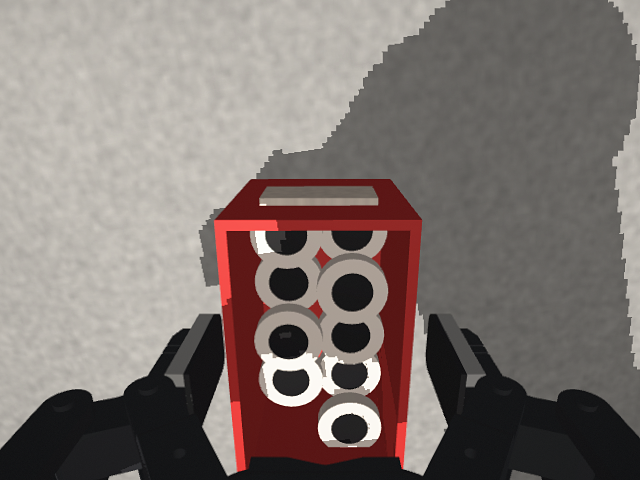

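The red bin is between the fingers, its front top edge from (215,221) to (421,221). Grip and lift clear of the rim.

Request:
{"api": "send_rows", "payload": {
  "plan": [
    [[0,0,0],[0,0,0],1],
    [[0,0,0],[0,0,0],1],
    [[0,0,0],[0,0,0],1],
    [[0,0,0],[0,0,0],1],
    [[0,0,0],[0,0,2],1],
    [[0,0,0],[0,0,6],1],
    [[0,0,0],[0,0,11],1],
    [[0,0,0],[2,3,13],1],
    [[0,0,0],[5,8,13],1],
    [[0,0,0],[8,14,13],1],
    [[0,0,0],[11,19,13],1],
    [[0,0,0],[11,19,13],1]
  ]
}}

```text
time_s: 14.12
ee_pos: [0.5901, 0.0743, 0.1549]
eef_rot: [-0.002, -0.654, 0.756, 0.002]
force: [-0.0, -1.8, -4.7]
finger_gap: 0.65
```

```bash
python3 - <<'E'
from h import *
import pickle
s,g=pickle.load(open('w10.pkl','rb'))
T=Ttool(s)
P=ray(g,g['E'],[(215,221),(421,221)],.060); m=P.mean(0); print(P, 'width',np.linalg.norm(P[0]-P[1]))
print('bin centre offset tool x =', (np.linalg.inv(T)@[*m,1])[0]-.05)
s,g=wshot('w11')
E
```

```text
[[ 0.5013 -0.1727  0.06  ]
 [ 0.4465 -0.1646  0.06  ]] width 0.0553884582575932
bin centre offset tool x = 0.00031500979029876197
14.125 [0.5901 0.0743 0.1549] [ 12.8401 176.2243  28.6011]
[[-0.1438 -0.9896 -0.0054]
 [-0.9896  0.1438 -0.0005]
 [ 0.0013  0.0053 -1.    ]] [ 0.461  0.036 -0.058 -0.002 -1.482 -0.605] [-0.0449 -1.7675 -4.7243] 0.650441493561186
```

View pics/w11.png

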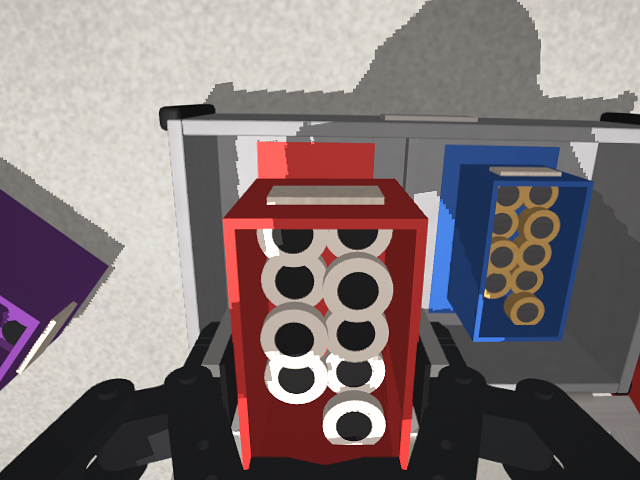

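Request:
{"api": "send_rows", "payload": {
  "plan": [
    [[0,0,0],[0.6,0.9,-1],1],
    [[0,0,0],[0.6,0.9,-4],1],
    [[0,0,0],[0.6,0.9,-7],1],
    [[0,0,0],[0.6,0.9,-9.5],1],
    [[0,0,0],[0.6,0.9,-10.9],1],
    [[0,0,0],[0.6,0.9,-11.3],1],
    [[0,0,0],[0.6,0.9,-11.3],1]
  ]
}}

```text
time_s: 15.05
ee_pos: [0.5965, 0.0798, 0.046]
eef_rot: [0.0, -0.653, 0.757, -0.0]
force: [0.4, 0.3, -3.3]
finger_gap: 0.647
```

```bash
python3 - <<'E'
from h import *
s,g=wshot('w12')
E
```

```text
15.05 [0.5965 0.0798 0.046 ] [ 13.0458 175.8144  28.6313]
[[-0.1474 -0.9891  0.0009]
 [-0.9891  0.1474  0.0001]
 [-0.0002 -0.0009 -1.    ]] [ 0.466  0.101 -0.191  0.    -1.277 -0.614] [ 0.4082  0.2793 -3.3264] 0.6470923065516373
```

View pics/w12.png

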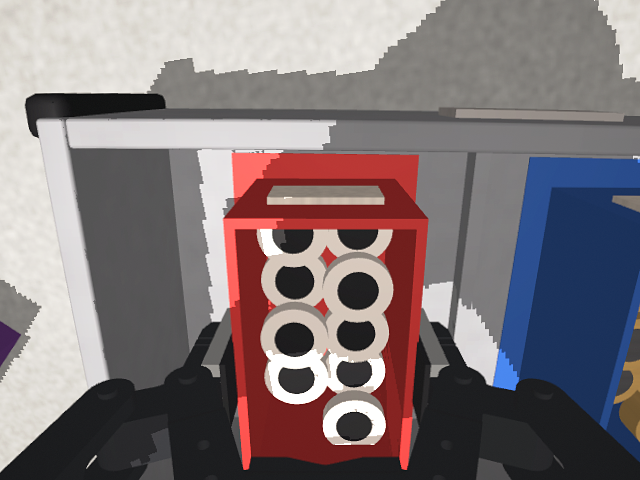

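Request:
{"api": "send_rows", "payload": {
  "plan": [
    [[0,0,0],[0,0.4,-0.4],1],
    [[0,0,0],[0,0.4,-0.7],1],
    [[0,0,0],[0,0.4,-0.9],1],
    [[0,0,0],[0,0.4,-1.0],1],
    [[0,0,0],[0,0.4,-1.0],1]
  ]
}}

```text
time_s: 15.72
ee_pos: [0.5967, 0.0843, 0.038]
eef_rot: [0.001, -0.653, 0.757, -0.001]
force: [-7.1, 2.4, 9.0]
finger_gap: 0.645
```

Request:
{"api": "send_rows", "payload": {
  "plan": [
    [[0,0,0],[0,0,0.1],0.15],
    [[0,0,0],[0,0,0.1],0.15],
    [[0,0,0],[0,0,0.1],0.15],
    [[0,0,0],[0,0,4],0.15],
    [[0,0,0],[0,0,9],0.15],
    [[0,0,0],[-1,-1,15],0.15],
    [[0,0,0],[-3,-3,20],0.15],
    [[0,0,0],[-6,-5,25],0.15],
    [[0,0,0],[-6,-5,28],0.3],
    [[0,0,0],[-6,-5,28],0.5],
    [[0,0,0],[-6,-5,28],0.7]
  ]
}}

```text
time_s: 17.1
ee_pos: [0.536, 0.0342, 0.314]
eef_rot: [-0.001, -0.653, 0.757, 0.001]
force: [0.6, -0.7, -0.5]
finger_gap: 0.312
```

```bash
python3 - <<'E'
from h import *
s,g=wshot('w13')
save('w13c',cv2.resize(g['frame'],None,fx=1.25,fy=1.25,interpolation=cv2.INTER_CUBIC))
E
```

```text
17.1 [0.536  0.0342 0.314 ] [ 13.0605 175.9686  28.6212]
[[-0.147  -0.9891 -0.0018]
 [-0.9891  0.147  -0.0001]
 [ 0.0003  0.0017 -1.    ]] [ 0.438 -0.1    0.099 -0.001 -1.772 -0.585] [ 0.6109 -0.7331 -0.5416] 0.3120641321357008
```

View pics/w13c.png

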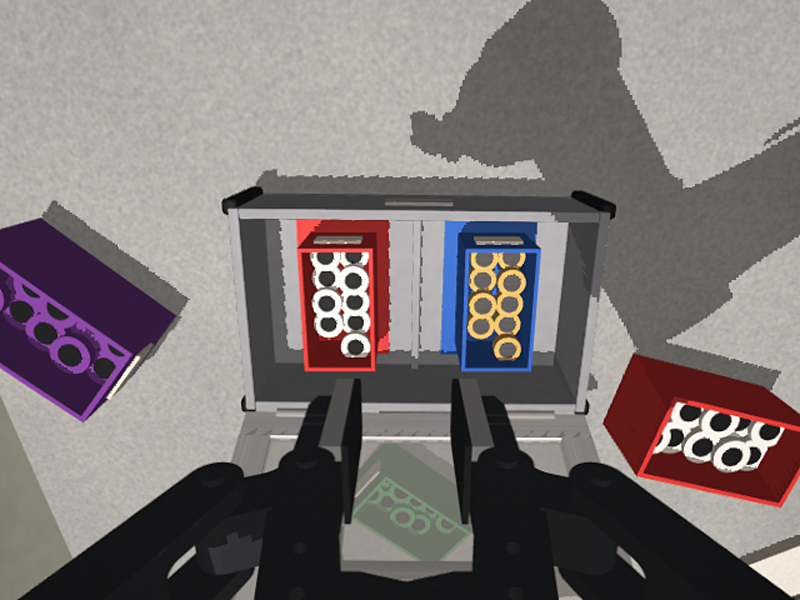

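Both bins sit centred on their mats: red at (337,303), blue at (499,303). Now the cover. I'll check its assumed angle by projecting a model of it into the top image.

```bash
cat >> h.py <<'E'
C0=np.array([.5354,.0935]);YAW=np.radians(-8.6)
EX=np.array([np.cos(YAW),np.sin(YAW),0]);EN=np.array([-np.sin(YAW),np.cos(YAW),0]);EZ=np.array([0,0,1.])
H=np.array([*C0,.08])+.08*EN
def cov(th,x,r,h): return H+EX*x+EN*(-r*np.cos(th)+h*np.sin(th))+EZ*(r*np.sin(th)+h*np.cos(th))
def drawcov(g,th,E=None,col=(0,255,0)):
    f=g['frame'].copy()
    for pts in ([(-.135,0,0),(.135,0,0),(.135,.17,.0),(-.135,.17,.0)],[(-.049,.105,.044),(.049,.105,.044)]):
        P=proj(g,[cov(th,*p) for p in pts],E); cv2.polylines(f,[(P*16).astype(int)],len(pts)>2,col,1,cv2.LINE_AA,4)
    return f
E
python3 - <<'E'
from h import *
import pickle
d=pickle.load(open('d0.pkl','rb'))
a=cv2.resize(drawcov(d['top'],1.98)[150:330,170:345],None,fx=2.2,fy=2.2,interpolation=cv2.INTER_CUBIC)
b=cv2.resize(drawcov(d['scene'],1.98)[150:330,300:475],None,fx=2.2,fy=2.2,interpolation=cv2.INTER_CUBIC)
save('cov',np.hstack([a,b]))
for th in (1.98,1.57,1.2,1.1,0): print(th,'rim',cov(th,0,.17,.004),'rail',cov(th,0,.105,.044))
E
```

```text
1.98 rim [0.558  0.2431 0.2344] rail [0.5596 0.2538 0.1588]
1.57 rim [0.5479 0.1764 0.25  ] rail [0.5539 0.216  0.185 ]
1.2 rim [0.5387 0.1154 0.2399] rail [0.5478 0.1755 0.1938]
1.1 rim [0.5364 0.0999 0.2333] rail [0.5461 0.1643 0.1935]
0 rim [0.5219 0.0045 0.084 ] rail [0.5317 0.0688 0.124 ]
```

View pics/cov.png

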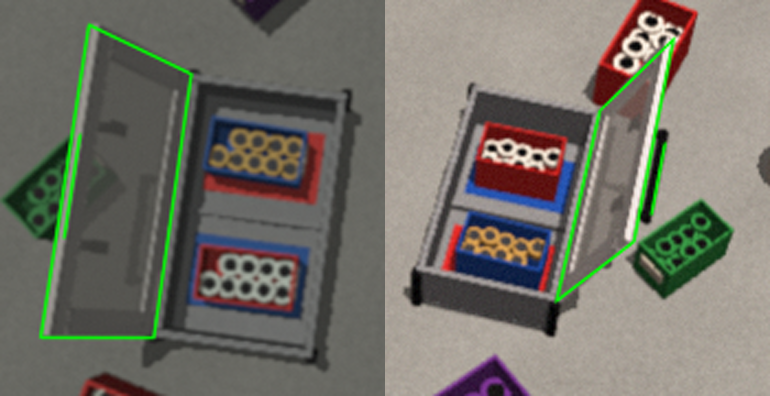

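Request:
{"api": "send_rows", "payload": {
  "plan": [
    [[0,0,9],[0,2,0],1],
    [[0,0,19],[0,5,0],1],
    [[0,0,29],[0.5,8,0],1],
    [[0,0,39],[1,11,0],1],
    [[0,0,49],[1.5,14,0],1],
    [[0,0,59],[2,17,0],1],
    [[0,0,69],[2.5,20,0],1],
    [[0,0,79],[3,24,0],1],
    [[0,0,90],[3,27,0],1],
    [[0,0,90],[3,27,0],1]
  ]
}}

```text
time_s: 18.4
ee_pos: [0.5656, 0.3058, 0.312]
eef_rot: [0.002, 0.997, -0.072, -0.002]
force: [0.2, -0.2, -0.4]
finger_gap: 0.0
```

The cover model at 1.98 rad matches both views. Descending behind the cover and pushing it forward.

Request:
{"api": "send_rows", "payload": {
  "plan": [
    [[0,0,0],[0,0,-4],1],
    [[0,0,0],[0,0,-8],1],
    [[0,0,0],[0,0,-10.2],1],
    [[0,0,0],[-0.4,-2.5,-10.2],1],
    [[0,0,0],[-0.6,-4,-10.2],1],
    [[0,0,0],[-0.75,-5,-10.2],1],
    [[0,0,0],[-0.9,-6,-10.2],1],
    [[0,0,0],[-1.05,-7,-10.2],1],
    [[0,0,0],[-1.2,-8,-10.2],1],
    [[0,0,0],[-1.35,-9,-10.2],1],
    [[0,0,0],[-1.35,-9,-10.2],1]
  ]
}}

```text
time_s: 19.77
ee_pos: [0.5523, 0.2128, 0.213]
eef_rot: [0.001, 0.997, -0.074, -0.0]
force: [-0.4, -0.1, -0.1]
finger_gap: 0.005
```

```bash
python3 - <<'E'
from h import *
s=ctrl.read_state(); print(s['q'],s['force'],s['ee_pos'])
g=vision.grab_frame('scene'); save('s14',cv2.resize(g['frame'][100:340,260:520],None,fx=2.4,fy=2.4,interpolation=cv2.INTER_CUBIC))
E
```

```text
[ 0.7063  0.0186  0.0294  0.0002 -1.5831  0.7158] [-0.4224 -0.076  -0.0632] [0.5523 0.2128 0.213 ]
```

View pics/s14.png

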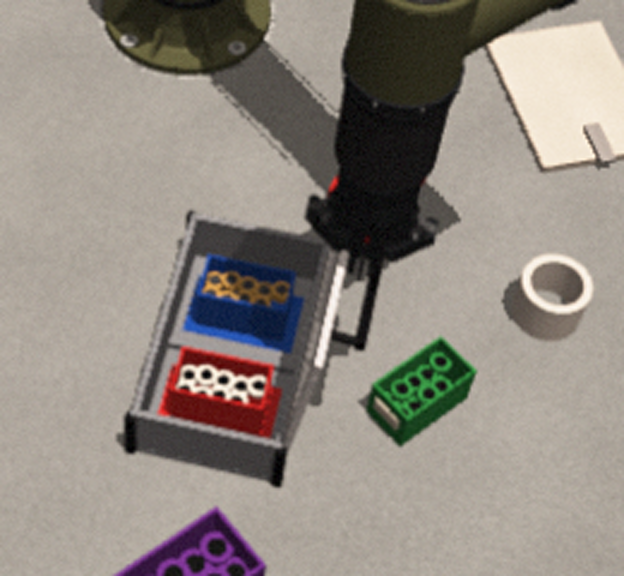

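The cover is nearly upright. Pushing slowly on towards about 1.25 rad.

Request:
{"api": "send_rows", "payload": {
  "plan": [
    [[0,0,0],[-0.12,-0.8,0],1],
    [[0,0,0],[-0.24,-1.6,0],1],
    [[0,0,0],[-0.36,-2.4,0],1],
    [[0,0,0],[-0.48,-3.2,0],1],
    [[0,0,0],[-0.6,-4,0],1],
    [[0,0,0],[-0.7,-4.6,0],1],
    [[0,0,0],[-0.75,-5,0],1],
    [[0,0,0],[-0.81,-5.4,0],1],
    [[0,0,0],[-0.81,-5.4,0],1]
  ]
}}

```text
time_s: 20.95
ee_pos: [0.5446, 0.1595, 0.2135]
eef_rot: [0.0, 0.997, -0.074, 0.0]
force: [0.1, -0.4, -0.2]
finger_gap: 0.0
```

```bash
cat >> h.py <<'E'
def covpic(name,ths,cam='scene'):
    g=vision.grab_frame(cam); im=[]
    for th,c in zip(ths,[(0,255,0),(255,255,0),(0,255,255)]):
        f=drawcov(g,th,None,c); g=dict(g,frame=f)
    sl=(slice(130,320),slice(290,450)) if cam=='scene' else (slice(150,330),slice(170,345))
    save(name,cv2.resize(g['frame'][sl],None,fx=3.1,fy=3.1,interpolation=cv2.INTER_CUBIC))
E
python3 - <<'E'
from h import *
s=ctrl.read_state(); print(s['q'],s['force'],s['ee_pos'])
covpic('c15',[1.3,1.2],'scene')
covpic('c15t',[1.3,1.2],'top')
E
```

```text
[ 0.6389 -0.0477 -0.0353  0.0006 -1.5834  0.7838] [ 0.1161 -0.4145 -0.1593] [0.5446 0.1595 0.2135]
```

View pics/c15.png

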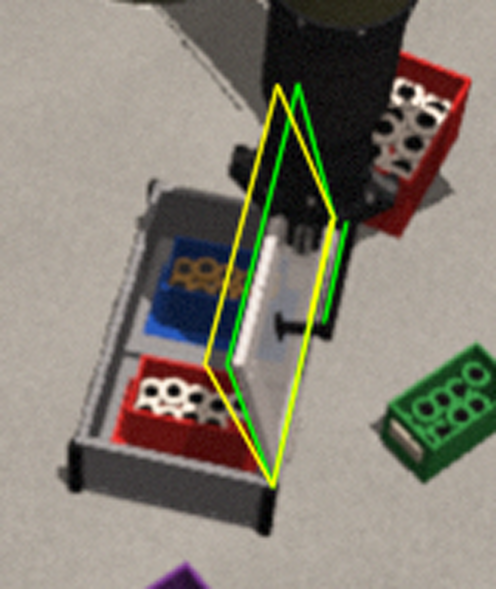

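View pics/c15t.png

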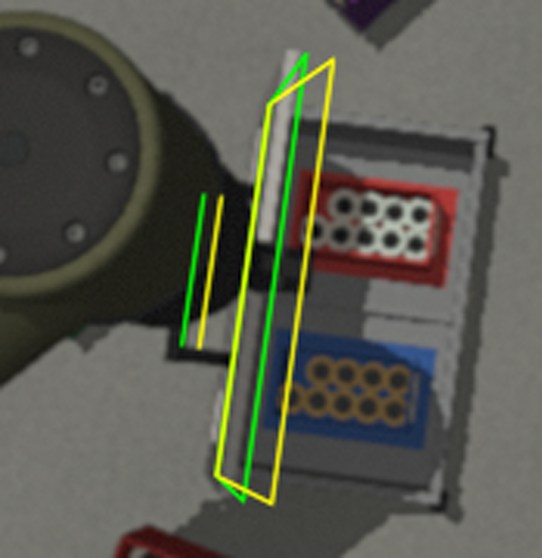

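The cover is at about 1.33 rad and holding by itself. Pushing a bit further, then backing off.

Request:
{"api": "send_rows", "payload": {
  "plan": [
    [[0,0,0],[-0.1,-0.7,0],1],
    [[0,0,0],[-0.2,-1.3,0],1],
    [[0,0,0],[-0.27,-1.8,0],1],
    [[0,0,0],[-0.33,-2.2,0],1],
    [[0,0,0],[-0.33,-2.2,0],1],
    [[0,0,0],[-0.2,-1.2,2],1],
    [[0,0,0],[0,0,5],1],
    [[0,0,0],[0.4,2.5,8],1],
    [[0,0,0],[0.8,5,8],0.68],
    [[0,0,0],[0.8,5,8],0.68]
  ]
}}

```text
time_s: 22.3
ee_pos: [0.5523, 0.2115, 0.2917]
eef_rot: [0.001, 0.997, -0.073, -0.001]
force: [0.1, 0.9, -0.9]
finger_gap: 0.321
```

```bash
python3 - <<'E'
from h import *
s,g=wshot('w16')
save('w16c',drawcov(g,1.2,g['E']))
covpic('c16',[1.25,1.15],'scene')
E
```

```text
22.3 [0.5523 0.2115 0.2917] [ 108.8762 -126.1002  -20.5916]
[[ 0.9894 -0.1455 -0.0021]
 [-0.1455 -0.9894 -0.001 ]
 [-0.0019  0.0013 -1.    ]] [ 0.704  0.035  0.19  -0.001 -1.728  0.721] [ 0.1375  0.9055 -0.9097] 0.32061828511712204
```

View pics/c16.png

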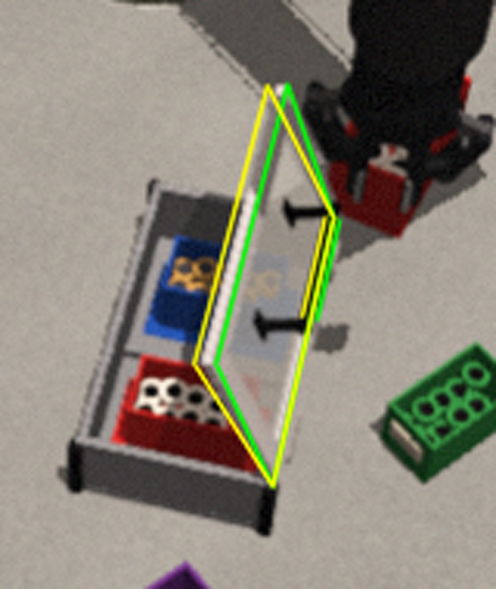

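View pics/w16c.png

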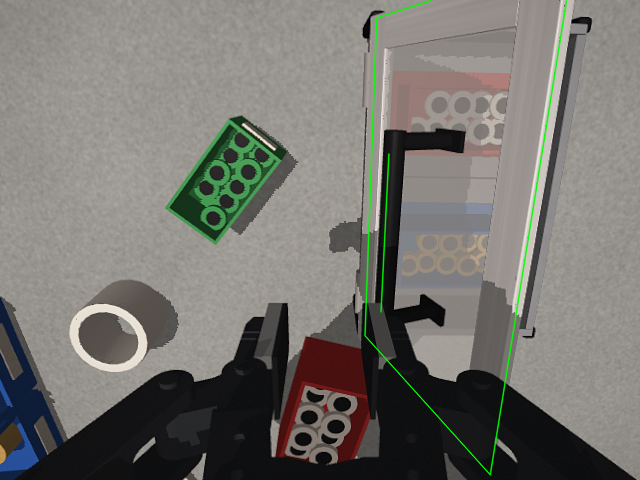

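Request:
{"api": "send_rows", "payload": {
  "plan": [
    [[-8,1.2,0],[0,-0.3,0],0.68],
    [[-16,2.4,0],[0,-0.6,-0.5],0.68],
    [[-24.7,3.7,0],[0,-0.9,-1.5],0.68],
    [[-24.7,3.7,0],[0,-0.9,-3],0.68],
    [[-24.7,3.7,0],[0,-0.9,-3],0.68]
  ]
}}

```text
time_s: 23.02
ee_pos: [0.5522, 0.2003, 0.2618]
eef_rot: [0.216, 0.974, -0.072, -0.017]
force: [0.1, 0.5, -0.3]
finger_gap: 0.319
```

```bash
python3 - <<'E'
from h import *
import pickle
s,g=pickle.load(open('w16.pkl','rb'))
P=ray(g,g['E'],[(391,225),(396,140),(388,300)],.194); print(P); print('n',(P-H)@EN,'x',(P-H)@EX)
for th in (1.1,1.15,1.2): print(th, cov(th,0,.105,.044), (cov(th,0,.105,.044)-H)@EN)
s,g=wshot('w17'); save('w17c',drawcov(g,1.17,g['E']))
print('tcp n,x',(s['ee_pos']-H)@EN,(s['ee_pos']-H)@EX, 'axis n,z',Ttool(s)[:3,2]@EN,Ttool(s)[2,2])
E
```

```text
[[0.5547 0.1709 0.194 ]
 [0.6028 0.1634 0.194 ]
 [0.5068 0.1774 0.194 ]]
n [-0.0005 -0.0008 -0.0013] x [ 0.0076  0.0561 -0.0409]
1.1 [0.5461 0.1643 0.1935] -0.008414468906982445
1.15 [0.547  0.1699 0.1938] -0.0027295679213735894
1.2 [0.5478 0.1755 0.1938] 0.0029621555625072207
23.025 [0.5522 0.2003 0.2618] [  93.3319 -116.4889    3.0747]
[[ 0.989  -0.1329 -0.0645]
 [-0.1477 -0.8964 -0.418 ]
 [-0.0023  0.423  -0.9061]] [ 0.829  0.227  0.198  0.251 -1.902  0.633] [ 0.0636  0.4604 -0.2898] 0.3192649822940677
tcp n,x 0.02812684948440142 0.0006372163147509979 axis n,z -0.42295571075115546 -0.9061494657454449
```

View pics/w17c.png

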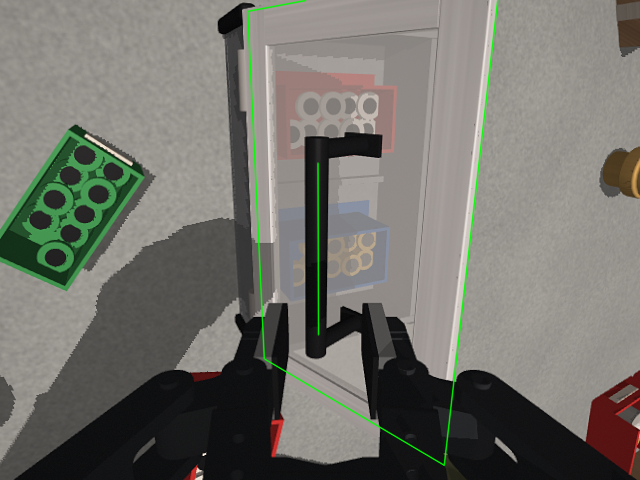

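The rail is centred between the fingers at x≈317 and the model matches at θ≈1.17. Descending along the tool axis.

Request:
{"api": "send_rows", "payload": {
  "plan": [
    [[0,0,0],[-0.15,-0.7,-2],0.68],
    [[0,0,0],[-0.25,-1.5,-4],0.68],
    [[0,0,0],[-0.35,-2.4,-6],0.68],
    [[0,0,0],[-0.45,-3,-7.3],0.68],
    [[0,0,0],[-0.5,-3.4,-8.1],0.68],
    [[0,0,0],[-0.5,-3.4,-8.1],0.68]
  ]
}}

```text
time_s: 23.82
ee_pos: [0.5476, 0.1666, 0.1826]
eef_rot: [0.215, 0.974, -0.072, -0.016]
force: [0.3, 0.1, 1.0]
finger_gap: 0.32
```

```bash
python3 - <<'E'
from h import *
s,g=wshot('w18'); 
print('tcp n,x',(s['ee_pos']-H)@EN,(s['ee_pos']-H)@EX, 'axis n,z',Ttool(s)[:3,2]@EN,Ttool(s)[2,2])
E
```

```text
23.825 [0.5476 0.1666 0.1826] [  93.4003 -116.6079    3.1414]
[[ 0.989  -0.1339 -0.0623]
 [-0.1477 -0.8967 -0.4173]
 [-0.      0.4219 -0.9066]] [ 0.798  0.173 -0.008  0.253 -1.745  0.624] [0.2815 0.1394 0.975 ] 0.3195046338648109
tcp n,x -0.0058883699087155855 0.0010901145058048194 axis n,z -0.421895712058343 -0.9066440303658752
```

View pics/w18.png

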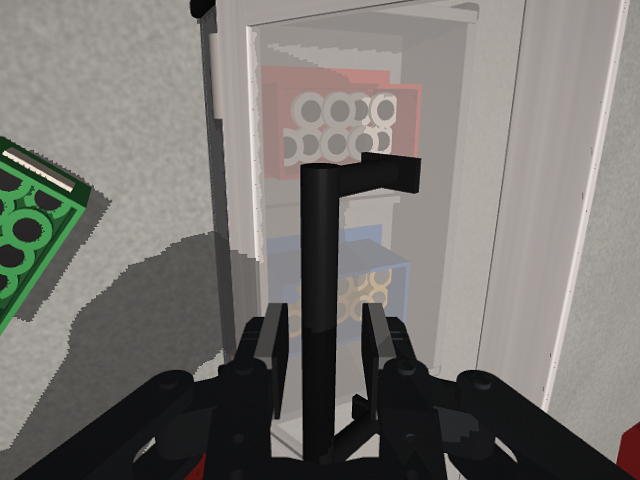

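The rail (x≈319) lies between the pads. Closing at 40 N.

Request:
{"api": "send_rows", "payload": {
  "plan": [
    [[0,0,0],[0,0,0],1],
    [[0,0,0],[0,0,0],1],
    [[0,0,0],[0,0,0],1],
    [[0,0,0],[0,0,0],1]
  ],
  "squeeze": 40
}}

```text
time_s: 24.38
ee_pos: [0.5478, 0.1672, 0.183]
eef_rot: [0.215, 0.974, -0.072, -0.016]
force: [-0.7, 1.6, 4.1]
finger_gap: 0.12
```

```bash
python3 - <<'E'
from h import *
s,g=wshot('w19'); covpic('c19',[1.2,1.1])
a=Ttool(s)[:3,2]
p=s['ee_pos']; print('tcp n,z',(p-H)@EN,p[2])
# plan: rail path from theta0, tool tilt 25deg -> 0
th0=1.165; d=.0135
def tcp(th,phi): return cov(th,0,.105,.044)+d*(-np.sin(phi)*EN-np.cos(phi)*EZ)
ph0=np.radians(24.9); p0=tcp(th0,ph0); print('model tcp',p0,p)
N=24
for i in range(0,N+1):
    th=th0*(1-i/N); ph=ph0*(1-i/N)
    print(i,round(th,3),'rot',np.degrees(ph0-ph).round(1),'shift cm',((tcp(th,ph)-p0)*100).round(2))
E
```

```text
24.375 [0.5478 0.1672 0.183 ] [  93.4585 -116.6084    3.1939]
[[ 0.9891 -0.1336 -0.0613]
 [-0.1469 -0.8968 -0.4173]
 [ 0.0008  0.4218 -0.9067]] [ 0.799  0.174 -0.006  0.254 -1.745  0.624] [-0.6855  1.5756  4.0718] 0.12030164175206089
tcp n,z -0.005270512357131536 0.1830153637621354
model tcp [0.5464 0.166  0.1816] [0.5478 0.1672 0.183 ]
0 1.165 rot 0.0 shift cm [0. 0. 0.]
1 1.116 rot 1.0 shift cm [-0.08 -0.52 -0.03]
2 1.068 rot 2.1 shift cm [-0.16 -1.05 -0.08]
3 1.019 rot 3.1 shift cm [-0.24 -1.57 -0.16]
4 0.971 rot 4.1 shift cm [-0.31 -2.08 -0.27]
5 0.922 rot 5.2 shift cm [-0.39 -2.59 -0.4 ]
6 0.874 rot 6.2 shift cm [-0.47 -3.09 -0.56]
7 0.825 rot 7.3 shift cm [-0.54 -3.59 -0.75]
8 0.777 rot 8.3 shift cm [-0.62 -4.07 -0.96]
9 0.728 rot 9.3 shift cm [-0.69 -4.55 -1.19]
10 0.68 rot 10.4 shift cm [-0.76 -5.01 -1.45]
11 0.631 rot 11.4 shift cm [-0.83 -5.46 -1.72]
12 0.583 rot 12.4 shift cm [-0.89 -5.9  -2.03]
13 0.534 rot 13.5 shift cm [-0.96 -6.32 -2.35]
14 0.485 rot 14.5 shift cm [-1.02 -6.73 -2.7 ]
15 0.437 rot 15.6 shift cm [-1.08 -7.12 -3.06]
16 0.388 rot 16.6 shift cm [-1.13 -7.49 -3.45]
17 0.34 rot 17.6 shift cm [-1.19 -7.84 -3.85]
18 0.291 rot 18.7 shift cm [-1.24 -8.18 -4.27]
19 0.243 rot 19.7 shift cm [-1.28 -8.49 -4.71]
20 0.194 rot 20.8 shift cm [-1.33 -8.78 -5.16]
21 0.146 rot 21.8 shift cm [-1.37 -9.05 -5.63]
22 0.097 rot 22.8 shift cm [-1.41 -9.3  -6.11]
23 0.049 rot 23.9 shift cm [-1.44 -9.52 -6.61]
24 0.0 rot 24.9 shift cm [-1.47 -9.72 -7.11]
```

View pics/w19.png

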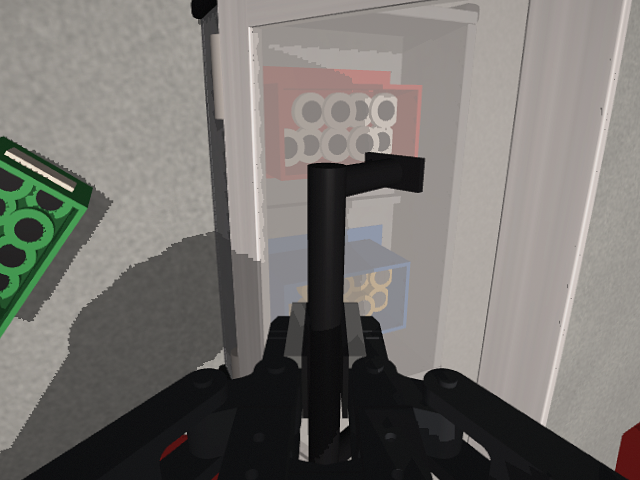

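The rail is gripped (gap 0.12) and the arc model agrees within 1.5 mm. Lowering along the arc, part one.

Request:
{"api": "send_rows", "payload": {
  "plan": [
    [[1,-0.2,0],[-0.08,-0.52,-0.03],1],
    [[2.1,-0.3,0],[-0.16,-1.05,-0.08],1],
    [[3.1,-0.5,0],[-0.24,-1.57,-0.16],1],
    [[4.1,-0.6,0],[-0.31,-2.08,-0.27],1],
    [[5.1,-0.8,0],[-0.39,-2.59,-0.4],1],
    [[6.1,-0.9,0],[-0.47,-3.09,-0.56],1],
    [[7.2,-1.1,0],[-0.54,-3.59,-0.75],1],
    [[8.2,-1.2,0],[-0.62,-4.07,-0.96],1],
    [[8.2,-1.2,0],[-0.62,-4.07,-0.96],1]
  ]
}}

```text
time_s: 25.6
ee_pos: [0.541, 0.1252, 0.1722]
eef_rot: [0.145, 0.987, -0.073, -0.012]
force: [-0.0, -2.1, 1.7]
finger_gap: 0.122
```

```bash
python3 - <<'E'
from h import *
s,g=wshot('w20'); covpic('c20',[.85,.7])
E
```

```text
25.6 [0.541  0.1252 0.1722] [  98.5733 -120.1303   -4.3639]
[[ 0.9889 -0.1417 -0.044 ]
 [-0.1484 -0.9472 -0.2843]
 [-0.0014  0.2877 -0.9577]] [ 0.71   0.043 -0.112  0.188 -1.639  0.704] [-0.044  -2.1467  1.6574] 0.12166287599623356
```

View pics/c20.png

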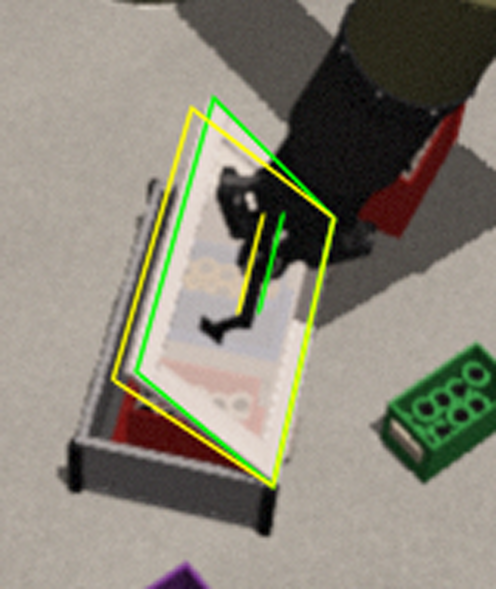

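View pics/w20.png

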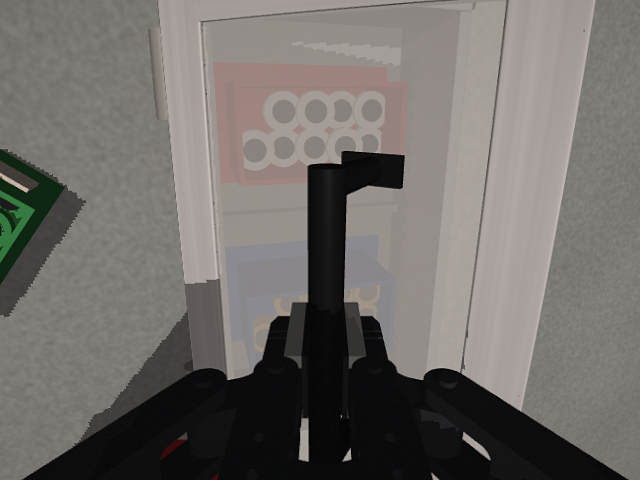

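It is following the arc with 2 N of force. Part two.

Request:
{"api": "send_rows", "payload": {
  "plan": [
    [[1,-0.2,0],[-0.07,-0.48,-0.23],1],
    [[2.1,-0.3,0],[-0.14,-0.94,-0.49],1],
    [[3.1,-0.5,0],[-0.21,-1.39,-0.76],1],
    [[4.1,-0.6,0],[-0.27,-1.83,-1.07],1],
    [[5.1,-0.8,0],[-0.34,-2.25,-1.39],1],
    [[6.1,-0.9,0],[-0.4,-2.66,-1.74],1],
    [[7.2,-1.1,0],[-0.46,-3.05,-2.1],1],
    [[8.2,-1.2,0],[-0.51,-3.42,-2.49],1],
    [[9.2,-1.4,0],[-0.57,-3.77,-2.89],1],
    [[10.3,-1.6,0],[-0.62,-4.11,-3.31],1],
    [[11.3,-1.7,0],[-0.66,-4.42,-3.75],1],
    [[12.3,-1.9,0],[-0.71,-4.71,-4.2],1]
  ]
}}

```text
time_s: 27.2
ee_pos: [0.5338, 0.0789, 0.13]
eef_rot: [0.036, 0.997, -0.074, -0.003]
force: [-4.4, 2.6, 0.2]
finger_gap: 0.121
```

```bash
python3 - <<'E'
from h import *
s,g=wshot('w21'); covpic('c21',[.2,0])
E
```

```text
27.2 [0.5338 0.0789 0.13  ] [ 106.3585 -124.8709  -16.3442]
[[ 0.9891 -0.1468 -0.0112]
 [-0.1473 -0.9865 -0.0722]
 [-0.0005  0.0731 -0.9973]] [ 0.557 -0.087 -0.246  0.056 -1.46   0.858] [-4.4214  2.6082  0.2258] 0.12132870448521728
```

View pics/c21.png

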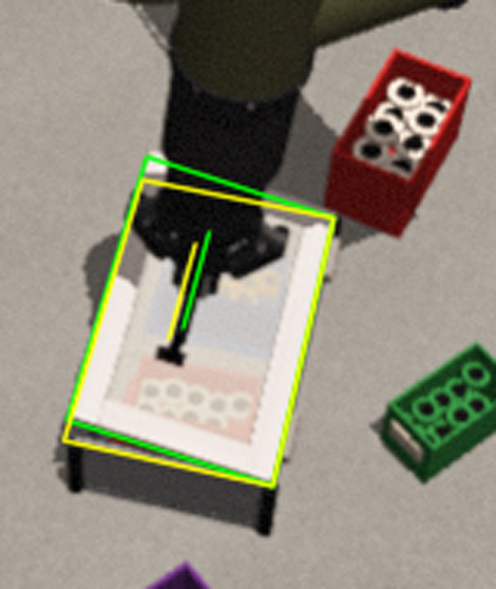

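Request:
{"api": "send_rows", "payload": {
  "plan": [
    [[0.5,0,0],[-0.02,-0.14,-0.24],1],
    [[1,-0.2,0],[-0.04,-0.27,-0.47],1],
    [[1.5,-0.2,0],[-0.06,-0.4,-0.71],1],
    [[2,-0.3,0],[-0.08,-0.52,-0.95],1],
    [[2.5,-0.4,0],[-0.1,-0.63,-1.2],1],
    [[3,-0.5,0],[-0.11,-0.74,-1.45],1],
    [[3.5,-0.5,0],[-0.12,-0.82,-1.65],1],
    [[4,-0.6,0],[-0.13,-0.9,-1.8],1],
    [[4,-0.6,0],[-0.13,-0.9,-1.8],1]
  ]
}}

```text
time_s: 28.42
ee_pos: [0.5327, 0.0702, 0.1123]
eef_rot: [0.002, 0.997, -0.074, -0.0]
force: [-4.6, 1.7, 0.2]
finger_gap: 0.121
```

```bash
python3 - <<'E'
from h import *
s,g=wshot('w22'); covpic('c22',[0.05,0])
E
```

```text
28.425 [0.5327 0.0702 0.1123] [ 108.7554 -126.2355  -20.3926]
[[ 0.9891 -0.1473 -0.0006]
 [-0.1473 -0.9891 -0.0031]
 [-0.0001  0.0031 -1.    ]] [ 0.507 -0.108 -0.277  0.002 -1.404  0.915] [-4.5651  1.695   0.2465] 0.12070186153111151
```

View pics/c22.png

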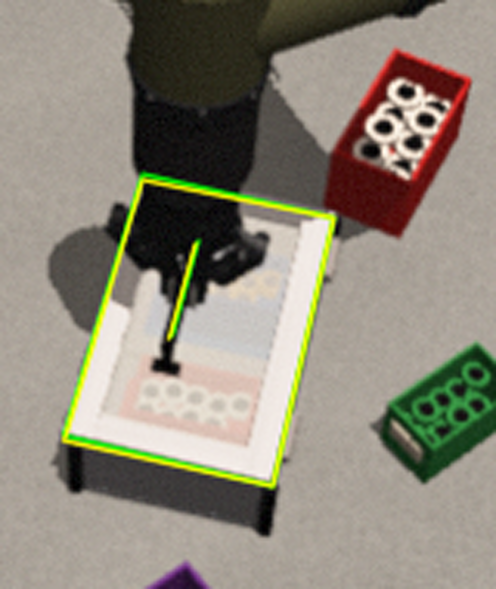

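Almost shut (about 0.02 rad left). Lowering the last millimetres until contact.

Request:
{"api": "send_rows", "payload": {
  "plan": [
    [[0,0,0],[0,-0.04,-0.1],1],
    [[0,0,0],[-0.01,-0.07,-0.2],1],
    [[0,0,0],[-0.01,-0.1,-0.3],1],
    [[0,0,0],[-0.01,-0.1,-0.3],1]
  ]
}}

```text
time_s: 29.02
ee_pos: [0.5326, 0.069, 0.11]
eef_rot: [0.002, 0.997, -0.074, -0.0]
force: [-7.2, 1.0, 3.2]
finger_gap: 0.12
```

Request:
{"api": "send_rows", "payload": {
  "plan": [
    [[0,0,0],[0,0,-0.1],1],
    [[0,0,0],[0,0,-0.2],1],
    [[0,0,0],[0,0,-0.2],1]
  ]
}}

```text
time_s: 29.4
ee_pos: [0.5327, 0.069, 0.11]
eef_rot: [0.002, 0.997, -0.073, 0.001]
force: [-12.2, 2.3, 10.7]
finger_gap: 0.12
```

It has seated: z is unchanged and the force rose to 10.7 N. Releasing and withdrawing upward.

Request:
{"api": "send_rows", "payload": {
  "plan": [
    [[0,0,0],[0,0,0.1],0.6],
    [[0,0,0],[0,0,0.1],0.6],
    [[0,0,0],[0,0,0.1],0.5],
    [[0,0,0],[0,0,0.1],0.5],
    [[0,0,0],[0,0,1.5],0.5],
    [[0,0,0],[0,0,4],0.5],
    [[0,0,0],[0,0,9],0.5],
    [[0,0,0],[0,-3,14],0.5],
    [[0,0,0],[0,-9,16],0.5],
    [[0,0,0],[0,-15,16],0.5],
    [[0,0,0],[-2,-21,16],0.5],
    [[0,0,0],[-4,-27,16],0.5]
  ]
}}

```text
time_s: 30.9
ee_pos: [0.4926, -0.2013, 0.2689]
eef_rot: [0.002, 0.997, -0.074, 0.001]
force: [0.4, 0.6, -0.6]
finger_gap: 0.5
```

```bash
python3 - <<'E'
from h import *
s,g=wshot('w23'); covpic('c23',[0])
g=vision.grab_frame('scene'); save('s23',cv2.resize(g['frame'][130:320,290:450],None,fx=3.1,fy=3.1,interpolation=cv2.INTER_CUBIC))
g=vision.grab_frame('top'); save('t23',cv2.resize(g['frame'],None,fx=1.25,fy=1.25))
E
```

```text
30.9 [ 0.4926 -0.2013  0.2689] [ 108.8151 -126.2688  -20.2213]
[[ 0.9891 -0.1469  0.0014]
 [-0.1469 -0.9891 -0.0041]
 [ 0.002   0.0039 -1.    ]] [-0.007 -0.136 -0.018  0.004 -1.687  1.431] [ 0.4404  0.574  -0.5725] 0.49969367319998903
```

View pics/s23.png

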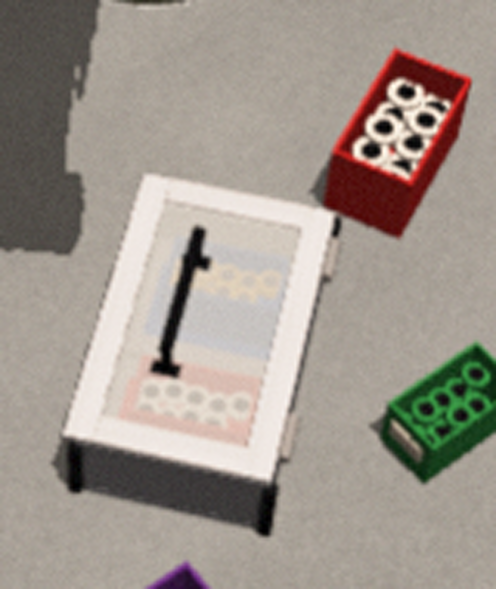

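View pics/c23.png

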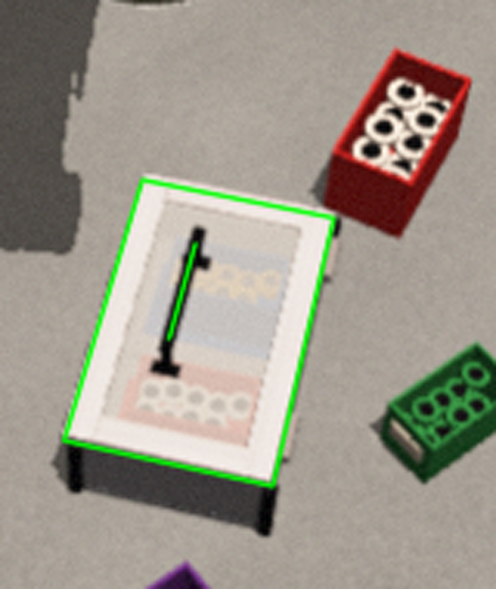

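View pics/t23.png

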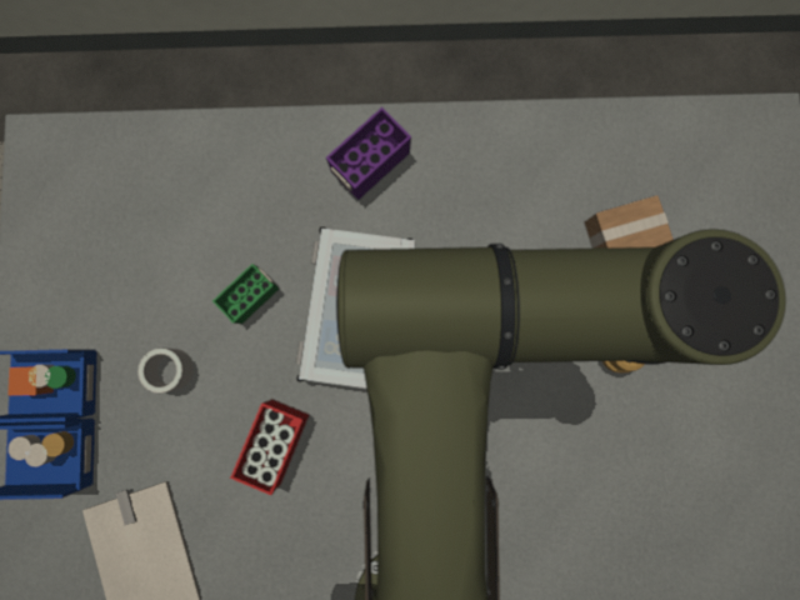

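The cover is flat on the rim: outline and rail coincide with the θ=0 model. Bystanders haven't moved. Settling, then handing in.

Request:
{"api": "send_rows", "payload": {
  "plan": [
    [[0,0,0],[0,0,0],0.5],
    [[0,0,0],[0,0,0],0.5],
    [[0,0,0],[0,0,0],0.5],
    [[0,0,0],[0,0,0],0.5]
  ]
}}

```text
time_s: 31.6
ee_pos: [0.4935, -0.1989, 0.2676]
eef_rot: [0.002, 0.997, -0.073, 0.0]
force: [-0.9, -0.2, -0.2]
finger_gap: 0.503
```

```bash
python3 -c "
from h import *
print(ctrl.finish_job())"
```

```text
the job is handed in; nothing more can be done
None
```

I swapped the two bins, closed the cover, and handed the job in at about 32 s of the 72 s allowed; no verdict was reported.

- **Swap:** I parked the red bin on the bench, moved the blue bin to the blue mat, then set the red bin on the red mat, keeping both upright.
- **Bin checks:** The blue bin measured within about 1 mm of its mat centre. The red bin was released within about 1 mm of its target and looked centred in the wrist view afterwards; I did not measure it again.
- **Cover:** I pushed it forward from behind to about 1.17 rad, where it held by itself. Then I gripped the rail and lowered it along its arc until it seated, with about 11 N of contact force, before letting go.
- **Last checks:** In the scene camera the closed cover and rail match the shut position. The bystanders in view look unmoved; the arm partly hid the carton and the gland in the last top view. The arm was clear, with nothing in the gripper.
- **Disagreements:** The case yaw varied by about 1° (from -8.1° to -9.9°) and points by 1–3 mm between views. Nothing failed.

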